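# Unclip a spindle and sort the batch

## Robot

A 6-joint arm with a two-finger parallel gripper is mounted at the origin on a cart in front of the work surface, level with it; the furniture and walls round the work are solid. World frame = base frame: x ahead of the robot, y to its left, z up, the work surface at z = 0. Lengths are in m, angles in rad, forces in N, time in s.
With the tool pointing down it reaches from about 0.35 to 0.775 m from the base axis. Payload 5.5 kg.
Tool frame: the origin (TCP) lies midway between the tips of the shut fingers; the grasp point (between the pads) lies 19 mm behind it; z points along the fingers, y is the line along which they close (so a half turn about z gives the same grasp; the last joint's range is limited). The gripper opens to 85 mm and grips with 20 to 120 N. Pads are 22 mm wide; open, the fingers measure 114 mm over their backs; the gripper's body (76 mm by 85 mm) begins 54 mm behind the grasp point. The pads swing forward as they close: fully open they stand 13 mm farther back than shut.
Start: joints at [-1.401, 0.313, 0.046, 1.304, 0, 1.431], TCP at [0.175, -0.548, 0.231] pointing down, gripper open.
Joint ranges: [-2.76, 2.76], [-0.86, 1.69], [-1.03, 1.26], [-2.2, 2.34], [-1.47, 1.5], [-3.14, 3.14]. Speed limits (rad/s): [2.57, 2.57, 3.14, 3.14, 3.14, 3.14].

## Interface

Orientations are given as a 3x3 rotation matrix whose columns are the frame's x, y, z axes.
In Python, from cell import bot gives the robot as it stands.
- The arm moves only by the tool carry_out, never from a script. Its argument "series" is a list of rows, each a list of 2 entries, a list of its own where there are three numbers: the shift along the tool's x, y, z in mm, then the turn, a rotation vector about the tool's x, y, z in degrees. A call has 1 to 20 rows; each row shifts and turns the commanded pose from where the row before left it, along the tool's axes as they then stand; what a row does not reach is not made up. A row lasts 1/10 s, in which the tool goes at most 50 mm and 8.59 degrees, less where a joint would pass 70% of its speed; a pose out of reach is approached as far as the arm can. A call is refused whole if a number of a shift passes 50 or a number of a turn 8.59, either way. A call with a gripper value outside its range is refused whole. "jaw" is the opening, from 0 (shut) to 1 (fully open), set as the call begins (left out, the last holds). The fingers move at their own pace and stop on an object; the grip force is fixed at half the most. Time passes only in rows, so rows that do not move let the fingers close. It gives the time, the measured TCP pose, the force, the opening and the grip force at its end, in the units of the state.
- bot.get_state(): the state, without advancing time (a new reading comes with each control period).
- bot.get_image(name): name is "side" or "top"; returns a dict with "color" (480x640x3 uint8, red, green, blue), "z_map" (480x640 float32, m along the optical axis (not along the pixel's ray), 0 where there is no reading), "mtx" (3x3 intrinsics, pixels), "dist" ([k1, k2, p1, p2, k3] as OpenCV has them; the pictures are not rectified), "world_from_camera" (4x4, takes a point from camera to world coordinates). Camera axes: x right, y down, z forward; pixel columns grow to the right and rows downward; lengths in m; the calibration is good to about 2 mm. A picture is of the moment at which its call begins.
- bot.job_done(): hands the job in; it is judged then, once.
The state is a dict: "t": time; "joints": joint angles; "joint_vel": joint speeds; "joint_efforts": joint torques, N m; "tool_pos": TCP position; "eef_rot": TCP orientation; "ft_force": force on the tool from outside, world axes, zero at the start; "wrist_torque": the same for the moment, N m; "width": finger opening in m; "finger_force": force on a finger pad.
Only numpy, scipy, OpenCV 4.12 (cv2) and the standard library are available. Lean on these libraries where they do the work, as an engineer would, in place of code of your own. Each camera call takes 0.05 s, during which the arm holds its last target. There are 200 camera calls.

## Task

Slide the wedge along the top of the spindle in the cradle and under its spring clip until the clip is spread and comes up off the spindle; do not pull the clip off with the fingers. Then put the clip in the shallow pan and lay the wedge back down on the bench, and sort all the spindles: stand every full-length one, including the one from the cradle, upright in the cup, and put every short one in the pan.

Things in the scene. Friction and masses are not known exactly. Their poses are not given: they have to be found in the camera images.
- cradle: grey cradle fixed to the bench, base plate 200 x 70 x 8 mm. Origin mid-underside; x axis runs along the spindle, whose centre line is 48 mm up and whose middle is over the origin. Two slotted saddles (slot 20 mm, 32 mm wide overall): x -71 to -59 mm, 51 mm tall, and x +20 to +32 mm, 70 mm tall; end stop x +86 to +93 mm, 51 mm tall. The tall saddle backs the clip: push the wedge in +x.
- seat (a point): middle of the clip's bridge while the clip is fully on: 12.5 mm along the cradle's x axis, 66 mm above the bench; z up. The slot of the tall saddle behind it lets the 10 mm wide blade of the wedge pass on top of the spindle.
- clip_mid (a point): steel spring clip, an upside-down U astride the spindle, 14 mm long along it. This point is the middle of its bridge, 34 mm wide (its y), 8 mm thick; two sprung legs hang 45 mm below it beside the spindle. Seated, the bridge's underside is 5 mm above the spindle's top, held there by a lug on each side; the gap between the lugs is 15 mm wide.
- clip_leg_l (a joint): spring leg of the clip on its +y side: 0 seated, about 0.11 rad where it passes the widest part of the spindle, -0.08 when off. Spring 0.17 N m/rad.
- clip_leg_r (a joint): the same for the leg on its -y side.
- shaft_0_mid (a point): full-length spindle, lying in the cradle's slots with the clip on it: aluminium-coloured octagonal bar, 18 mm across its flats, 170 mm long, 80 g; this point is its centre, its x axis runs along it, both ends are alike.
- shaft_1_mid (a point): One of the full-length spindles. aluminium-coloured octagonal bar, 18 mm across its flats, 170 mm long, 80 g, flat ends, lying flat on the bench; this point is its centre (9 mm above the bench); its x axis runs along the bar, both ends are alike. May be absent.
- shaft_2_mid (a point): One of the full-length spindles. aluminium-coloured octagonal bar, 18 mm across its flats, 170 mm long, 80 g, flat ends, lying flat on the bench; this point is its centre (9 mm above the bench); its x axis runs along the bar, both ends are alike. May be absent.
- stub_1_mid (a point): One of the short (cut-off) spindles, told only by its length. aluminium-coloured octagonal bar, 18 mm across its flats, 100 mm long, 47 g, flat ends, lying flat on the bench; this point is its centre (9 mm above the bench); its x axis runs along the bar, both ends are alike. May be absent.
- stub_2_mid (a point): One of the short (cut-off) spindles, told only by its length. aluminium-coloured octagonal bar, 18 mm across its flats, 100 mm long, 47 g, flat ends, lying flat on the bench; this point is its centre (9 mm above the bench); its x axis runs along the bar, both ends are alike. May be absent.
- wedge_grip (a point): centre of the upright grip fin of the grey plastic wedge, 33 mm above its flat underside. Fin: 40 mm long (x), 14 mm wide (y), 18 to 48 mm above the underside; pinch it across the 14 mm. The x axis points to the thin tip, 96 mm ahead of this point, 3 mm thick; the top slopes up to 18.5 mm thick at 44 mm ahead and is level from there to the fin.
- cup: white round ceramic cup fixed to the bench, 88 mm tall, outer diameter 80 (foot) to 86 mm (rim), wall 4 mm, inner floor 6 mm above the bench; origin at the middle of its underside. Spindles stand in it leaning on its rim.
- pan: shallow round grey plastic pan fixed to the bench, 186 mm across the rim, 32 mm tall, floor 3 mm thick and about 140 mm across; origin at the middle of its underside.
- shaft_0: as shaft_0_mid, origin 9 mm below its centre.
- shaft_1: as shaft_1_mid, origin 9 mm below its centre.
- shaft_2: as shaft_2_mid, origin 9 mm below its centre.
- stub_1: as stub_1_mid, origin 9 mm below its centre.
- stub_2: as stub_2_mid, origin 9 mm below its centre.
- clip: the clip, same point and axes as clip_mid, 60 g. Raising it about 13 mm spreads the legs past the spindle's widest part (up to 20 N of push on the wedge); it then springs a few mm higher and stays loosely astride the spindle, and its bridge can be pinched across its 34 mm from above.
- wedge: the wedge as a whole: 120 mm long, blade 10 mm wide, 100 g, under its rear 44 mm a heel plate 40 mm wide and 6 mm thick on which it stands; origin at the middle of its underside, x to the thin tip.
- tape_roll: bystander: roll of tape, 90 mm across, 18 mm tall. Leave it alone.
- crucible: bystander: white crucible, 51 mm across, 36 mm tall. Leave it alone.

How it is judged:
On the way, in this order (a step that is already met when the one before it is completed fails the run):
1. the wedge spreads both legs of the clip while it is under the clip (value of joint each of clip_leg_l, clip_leg_r above 0.045 rad and contact force between wedge and clip above 0.3 N), for 0.04 s.
2. the clip is up off the spindle's grip (z of clip_mid in the frame of seat above 0.0135 m and value of joint each of clip_leg_l, clip_leg_r below 0.03 rad), for 0.1 s.
At the end, for the whole second after the job is handed in: Full-length spindles stand in the cup (centre within 50 mm of its middle, 55 to 125 mm up, within 40 degrees of vertical); short ones (within 85 mm of the middle, below 60 mm) and the clip (90, 70 mm) lie in the pan; the wedge lies on the bench outside the pan; all at rest (horizontal distance between each of shaft_0_mid, shaft_1_mid, shaft_2_mid and cup below 0.05 m and height (world z) of shaft_0_mid between 0.055 and 0.125 m and angle between the x axis of each of shaft_0_mid, shaft_1_mid, shaft_2_mid and the z axis of cup, either way round below 0.7 rad and linear speed of each of shaft_0, shaft_1, shaft_2, stub_1, stub_2, clip, wedge below 0.03 m/s and height (world z) of shaft_1_mid between 0.055 and 0.125 m and height (world z) of shaft_2_mid between 0.055 and 0.125 m and horizontal distance between each of stub_1_mid, stub_2_mid and pan below 0.085 m and height (world z) of each of stub_1_mid, stub_2_mid below 0.06 m and horizontal distance between clip_mid and pan below 0.09 m and height (world z) of clip_mid below 0.07 m and height (world z) of wedge_grip below 0.045 m and horizontal distance between wedge_grip and pan above 0.1 m); the robot touches nothing.
It fails at once if the fingers take hold of the clip while it is still on the spindle (z of clip_mid in the frame of seat between -0.02 and 0.009 m and horizontal distance between clip_mid and seat below 0.02 m and contact force between the fingers and clip above 2 N).
It fails at once if a bystander (tape roll or crucible) is knocked more than 6 cm (distance of any of tape_roll, crucible from where it was at the start of the episode above 0.06 m).
Of shaft_1, shaft_2, stub_1, stub_2 only 2 to 4 are there at a start; the rules pass over those that are not, and their reading is None.
At some moment in a run one of shaft_1, shaft_2, stub_1, stub_2, wedge may be knocked a few centimetres aside while the robot is not near it.
Once in a run the grip may slacken for a moment while it holds something.
It also fails if it takes over 210 s, if anything falls off the work surface, if the arm or the gripper's body presses on something with over 40 N, if the wrist force passes 120 N, or if a joint passes its speed limit or range.

## Working session

There is one attempt and no reset: what is moved stays moved. The work goes in short steps, Python scripts to look and compute and a tool call to move; the robot and the scene stay as the last step left them, time stands still between calls to the robot, and variables do not carry over. Pictures are saved under pics/ and viewed, at most 17 in all, crops included, and the job is handed in when it is done.

Besides the shell and the picture viewer there is one more tool, called after ">>>" in YAML: its name, and indented under it one key for each argument. carry_out: Moves the arm, as the interface text tells. Its arguments: {"type":"object","properties":{"series":{"type":"array","items":{"type":"array"}},"jaw":{"type":"number"}},"required":["series"]}

```bash
mkdir -p pics; ls
python3 - <<'E'
from cell import bot
import cv2,numpy as np
print(bot.get_state())
for n in("top","side"):
    d=bot.get_image(n); cv2.imwrite(f"pics/{n}0.png",d["color"][:,:,::-1]); np.savez(f"{n}0.npz",**d)
    print(n,d["mtx"],d["dist"],d["world_from_camera"])
E
```

```text
pics
{'t': 0.0, 'joints': array([-1.40058032e+00,  3.14014213e-01,  4.49814064e-02,  1.30357988e+00,
       -3.54410883e-05,  1.43116704e+00]), 'joint_vel': array([-0.00231282, -0.00075532, -0.00081578,  0.00175251,  0.00115438,
        0.00174333]), 'joint_efforts': array([-4.48909332e-04, -4.80628395e+01,  2.98530668e+01,  1.95503508e-02,
       -1.10545359e-04, -3.03829793e-06]), 'tool_pos': array([ 0.17520258, -0.5471301 ,  0.23040199]), 'eef_rot': array([[ 9.52380780e-01,  3.04911022e-01, -3.42611270e-04],
       [ 3.04911137e-01, -9.52379134e-01,  1.78410470e-03],
       [ 2.17697364e-04, -1.80361302e-03, -9.99998350e-01]]), 'ft_force': array([-0.19770399, -0.11228039, -0.09734917]), 'wrist_torque': array([ 0.00458984, -0.08353047,  0.00221728]), 'finger_force': 0.0, 'width': 0.08549831502659222}
top [[489.8673855    0.         324.0641114 ]
 [  0.         489.8673855  241.91843133]
 [  0.           0.           1.        ]] [-0.12384753  0.          0.          0.          0.        ] [[ 1.92039252e-03 -9.94833889e-01  1.01498005e-01  4.05401204e-01]
 [-9.99997172e-01 -2.05288614e-03 -1.20094597e-03  6.13405647e-02]
 [ 1.40310560e-03 -1.01495412e-01 -9.94835018e-01  1.23330876e+00]
 [ 0.00000000e+00  0.00000000e+00  0.00000000e+00  1.00000000e+00]]
side [[567.92091937   0.         330.93251668]
 [  0.         567.92091937 233.7718834 ]
 [  0.           0.           1.        ]] [0.06091299 0.         0.         0.         0.        ] [[-0.73094374 -0.3049411   0.61051796 -0.4012117 ]
 [-0.68191175  0.29124656 -0.67094844  1.0738643 ]
 [ 0.0267885  -0.90674493 -0.42082777  0.69511565]
 [ 0.          0.          0.          1.        ]]
```

View pics/top0.png

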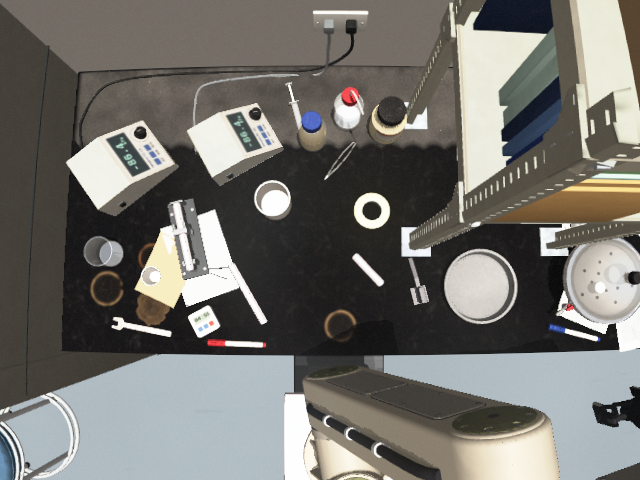

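View pics/side0.png

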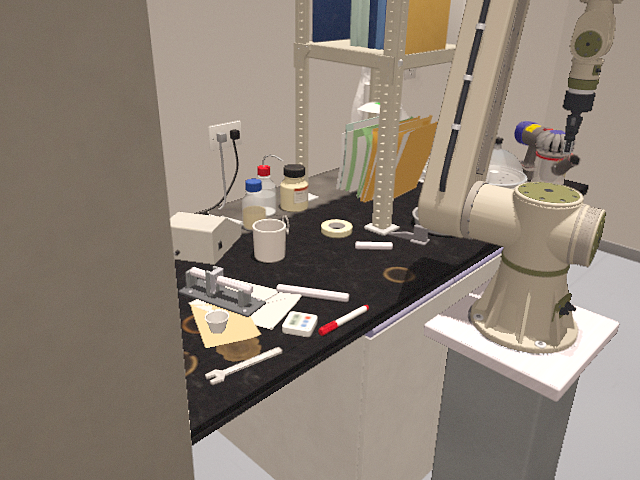

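Top view: cradle about (188,238), long bar (248,293), cup (272,200), tape (372,210), short bar (368,270), wedge (417,282), pan (480,286), crucible (152,276). I'll measure these with masks and depth.

```bash
cat > h.py <<'E'
import numpy as np,cv2
from cell import bot
def load(n): return dict(np.load(n))
def ray(d,uv):
    uv=np.asarray(uv,float).reshape(-1,1,2)
    p=cv2.undistortPoints(uv,d["mtx"],d["dist"]).reshape(-1,2)
    return np.c_[p,np.ones(len(p))]
def onplane(d,uv,h):
    T=d["world_from_camera"]; r=ray(d,uv)@T[:3,:3].T
    return T[:3,3]+r*((h-T[2,3])/r[:,2])[:,None]
def cloud(d):
    v,u=np.mgrid[:480,:640]; T=d["world_from_camera"]
    z=d["z_map"].reshape(-1,1); p=ray(d,np.c_[u.ravel(),v.ravel()])*z
    return (p@T[:3,:3].T+T[:3,3]).reshape(480,640,3)
def proj(d,P):
    T=d["world_from_camera"];P=np.asarray(P,float).reshape(-1,3)
    c=(P-T[:3,3])@T[:3,:3]
    return cv2.projectPoints(c,np.zeros(3),np.zeros(3),d["mtx"],d["dist"])[0].reshape(-1,2)
E
python3 - <<'E'
from h import *
d=load("top0.npz"); P=cloud(d); c=d["color"]; z=P[...,2]
np.set_printoptions(precision=4,suppress=True)
print("bench z",[P[v,u] for u,v in((330,290),(300,250),(440,330))])
m=((z>.006)&(z<.12)).astype(np.uint8); m[:, :80]=0
m[:150]=0;m[350:]=0
n,l,s,ce=cv2.connectedComponentsWithStats(m)
for i in range(1,n):
    if s[i,4]<25: continue
    q=P[l==i]; r=cv2.minAreaRect(q[:,:2].astype(np.float32)*1000)
    print(ce[i].round(),s[i,4],"zmax %.3f med %.3f"%(q[:,2].max(),np.median(q[:,2])),np.round(r[0]),np.round(r[1]),round(r[2],1))
a=cv2.resize(c[185:305,150:270],None,fx=5,fy=5,interpolation=cv2.INTER_CUBIC)
cv2.imwrite("pics/cr.png",a[:,:,::-1])
a=cv2.resize(c[235:335,335:455],None,fx=6,fy=6,interpolation=cv2.INTER_CUBIC)
cv2.imwrite("pics/we.png",a[:,:,::-1])
E
```

```text
bench z [array([0.41  , 0.0447, 0.0008]), array([ 0.5107,  0.1207, -0.0012]), array([ 0.3092, -0.2322, -0.001 ])]
[122. 175.] 4436 zmax 0.117 med 0.104 [709. 575.] [154. 237.] 39.0
[232. 162.] 1621 zmax 0.106 med 0.095 [721. 279.] [ 90. 223.] 1.1
[273. 199.] 784 zmax 0.092 med 0.049 [628. 183.] [83. 84.] 2.6
[371. 210.] 685 zmax 0.024 med 0.017 [610. -58.] [86. 87.] 88.8
[187. 238.] 1692 zmax 0.074 med 0.011 [539. 406.] [199.  73.] 14.2
[581. 276.] 2636 zmax 0.120 med 0.088 [ 452. -610.] [221. 253.] 89.4
[415. 241.] 334 zmax 0.120 med 0.038 [ 529. -165.] [95. 56.] 32.7
[102. 252.] 779 zmax 0.085 med 0.051 [499. 610.] [71. 73.] 3.4
[488. 286.] 1126 zmax 0.037 med 0.027 [ 420. -329.] [184. 185.] 86.6
[368. 269.] 282 zmax 0.022 med 0.016 [462. -49.] [97. 19.] 42.3
[418. 286.] 267 zmax 0.053 med 0.020 [ 433. -177.] [112.  35.] 6.2
[247. 293.] 522 zmax 0.023 med 0.015 [401. 252.] [171.  21.] 30.3
[149. 276.] 235 zmax 0.040 med 0.027 [443. 491.] [49. 51.] 58.8
[204. 321.] 623 zmax 0.022 med 0.015 [331. 359.] [61. 64.] 26.5
[572. 332.] 272 zmax 0.020 med 0.011 [ 298. -581.] [146.  17.] 74.7
[142. 328.] 28 zmax 0.010 med 0.007 [311. 519.] [42.  9.] 83.8
[234. 343.] 315 zmax 0.020 med 0.012 [278. 278.] [145.  17.] 88.3
```

View pics/cr.png

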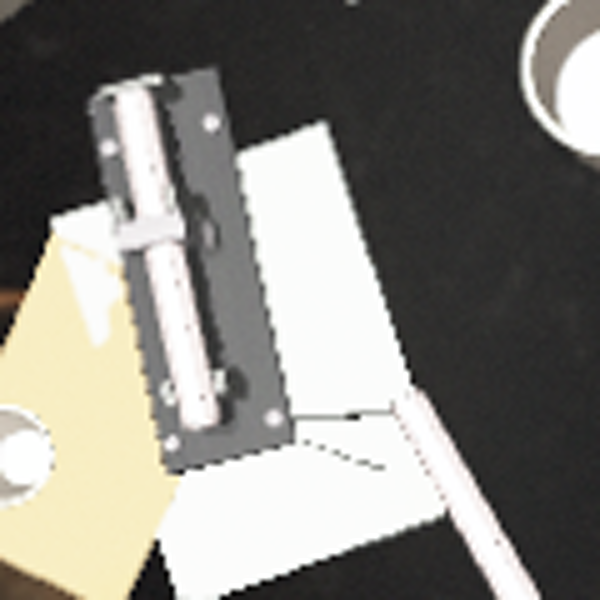

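View pics/we.png

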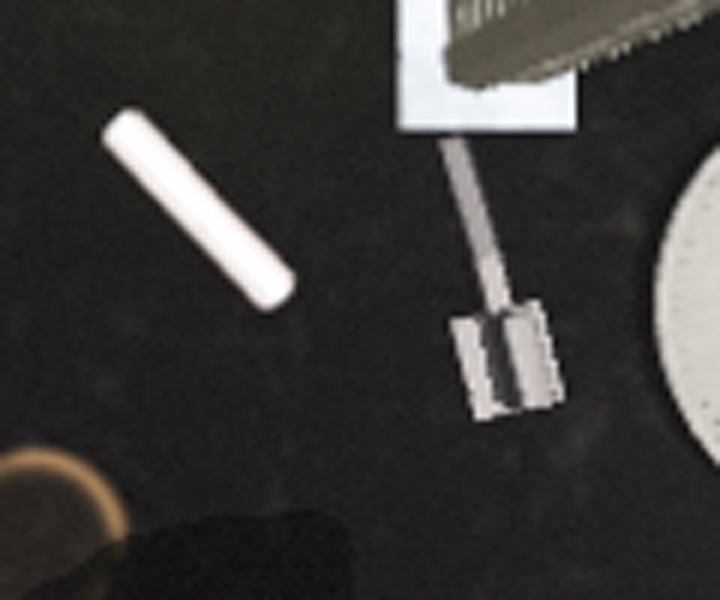

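The crops show the clip on the upper part of the spindle, next to the tall saddle, with cradle +x pointing up and slightly left. The wedge tip is at px (410,258) and its dark fin at (418,294). I count two loose bars, one long and one short.

Run:
```python
from h import *
np.set_printoptions(precision=4,suppress=True)
def fit(xy):
    vx,vy,x,y=cv2.fitLine(xy.astype(np.float32),cv2.DIST_HUBER,0,.001,.001).ravel()
    if vx<0: vx,vy=-vx,-vy
    t=(xy-[x,y])@[vx,vy]; c=np.array([x,y])+np.array([vx,vy])*(t.min()+t.max())/2
    return c,np.degrees(np.arctan2(vy,vx)),t.max()-t.min()
for n in("top0.npz","side0.npz"):
    d=load(n);P=cloud(d);X,Y,Z=P[...,0],P[...,1],P[...,2]
    near=lambda x,y,r:np.hypot(X-x,Y-y)<r
    q=P[near(.539,.406,.12)&(Z>.004)&(Z<.014)]; r=cv2.minAreaRect(q[:,:2].astype(np.float32)*1000); print(n,"plate",r)
    print(" spindle",fit(P[near(.539,.406,.12)&(Z>.052)&(Z<.062)][:,:2]),"z",np.median(P[near(.539,.406,.12)&(Z>.052)&(Z<.062)][:,2]))
    m=near(.539,.406,.12)&(Z>.064); q=P[m]; print(" clip/saddle",len(q),q.mean(0),q.max(0))
    print(" fin",fit(P[near(.42,-.18,.06)&(Z>.042)&(Z<.06)][:,:2]),(near(.42,-.18,.06)&(Z>.042)).sum())
    m=near(.45,-.17,.07)&(Z>.004)&(Z<.03)
    print(" heel+blade",cv2.minAreaRect(P[near(.41,-.18,.05)&(Z>.003)&(Z<.012)][:,:2].astype(np.float32)*1000))
    for a in((.462,-.049,.07),(.401,.252,.1)): print(" bar",fit(P[near(*a)&(Z>.008)&(Z<.03)][:,:2]))
d=load("top0.npz")
print("tip",onplane(d,[[410.3,258.3]],.002),"heel corners",onplane(d,[[335+450/6,235+320/6],[335+480/6,235+420/6],[335+540/6,235+298/6],[335+565/6,235+400/6]],.006))
print("fin top",onplane(d,[[335+490/6,235+312/6],[335+513/6,235+408/6]],.048))
```

```text
top0.npz plate ((536.1815185546875, 412.39154052734375), (226.86744689941406, 226.4398651123047), 51.00679016113281)
 spindle (array([0.5405, 0.4062]), np.float32(14.1542), np.float64(0.17091876949627166)) z 0.055210936449833437
 clip/saddle 113 [0.5535 0.4105 0.0688] [0.5725 0.4298 0.0738]
 fin (array([ 0.3985, -0.1785]), np.float32(14.825481), np.float64(0.039422705241039635)) 92
 heel+blade ((414.07733154296875, -178.11842346191406), (79.99701690673828, 89.00888061523438), 41.539886474609375)
 bar (array([ 0.4623, -0.0486]), np.float32(41.70148), np.float64(0.09760712367569835))
 bar (array([0.4018, 0.2507]), np.float32(30.372778), np.float64(0.1706925901040203))
side0.npz plate ((532.540283203125, 398.2340087890625), (212.7509765625, 223.08811950683594), 74.98815155029297)
 spindle (array([0.5388, 0.4131]), np.float32(14.611847), np.float64(0.17446054677324954)) z 0.05671078098681159
 clip/saddle 114 [0.5525 0.4146 0.0696] [0.5712 0.4321 0.0736]
 fin (array([ 0.3925, -0.1733]), np.float32(8.2053385), np.float64(0.039205267831993726)) 44
 heel+blade ((408.50341796875, -168.5504608154297), (77.05705261230469, 87.2492446899414), 80.9218978881836)
 bar (array([ 0.4578, -0.0435]), np.float32(43.490444), np.float64(0.0994742127491075))
 bar (array([0.3987, 0.2579]), np.float32(30.606874), np.float64(0.17005523281464713))
tip [[ 0.4898 -0.1583  0.002 ]] heel corners [[ 0.4141 -0.1558  0.006 ]
 [ 0.3724 -0.168   0.006 ]
 [ 0.4232 -0.194   0.006 ]
 [ 0.3806 -0.2039  0.006 ]]
fin top [[ 0.417  -0.1647  0.048 ]
 [ 0.3783 -0.1736  0.048 ]]
```

>>> carry_out:
  series:
    - [[0, 0, -5], [0, 0, -8.5]]
    - [[0, 0, -5], [0, 0, -8.5]]
    - [[0, 0, -5], [0, 0, -8.5]]
    - [[0, 0, -5], [0, 0, -8.5]]
    - [[0, 0, 0], [0, 0, -8.5]]
    - [[0, 0, 0], [0, 0, -8.5]]
    - [[0, 0, 0], [0, 0, -8.5]]
    - [[0, 0, 0], [0, 0, -8.5]]
    - [[0, 0, 0], [0, 0, -8.5]]
    - [[0, 0, 0], [0, 0, -8.5]]
    - [[0, 0, 0], [0, 0, -8.5]]
    - [[0, 0, 0], [0, 0, -8.5]]
    - [[0, 0, 0], [0, 0, -8.5]]
    - [[0, 0, 0], [0, 0, -8.5]]
    - [[0, 0, 0], [0, 0, -8.5]]
    - [[0, 0, 0], [0, 0, -8.5]]
    - [[0, 0, 0], [0, 0, -8.5]]
    - [[0, 0, 0], [0, 0, -8.5]]
    - [[0, 0, 0], [0, 0, -8.5]]
    - [[0, 0, 0], [0, 0, -8.5]]
  jaw: 0.6

```text
t: 2.1
tool_pos: [0.1752, -0.5474, 0.2508]
eef_rot: [[-0.99, -0.141, -0.0], [-0.141, 0.99, 0.001], [0.0, 0.001, -1.0]]
ft_force: [-0.2, -0.4, 0.4]
width: 0.0514
finger_force: 0.0
```

>>> carry_out:
  series:
    - [[0, 0, 0], [0, 0, -6.2]]
    - [[0, 0, 0], [0, 0, 0]]

```text
t: 2.3
tool_pos: [0.1753, -0.5474, 0.2508]
eef_rot: [[-0.97, -0.241, -0.0], [-0.241, 0.97, 0.001], [-0.0, 0.001, -1.0]]
ft_force: [0.6, -0.8, 0.4]
width: 0.0512
finger_force: 0.0
```

```bash
cat >> h.py <<'E'
def to(p,yaw=None):
    "shift to TCP p (mm, tool axes), yaw in deg: z-turn needed about tool z"
    s=bot.get_state();R=s["eef_rot"];y=np.degrees(np.arctan2(R[1,0],R[0,0]))
    print("t %.1f"%s["t"],"tcp",s["tool_pos"].round(4),"yaw %.2f"%y,"zax",R[:,2].round(3),"F",s["ft_force"].round(1),"w %.4f ff %.1f"%(s["width"],s["finger_force"]),"q",s["joints"].round(2))
    if p is not None: print(" shift mm",(R.T@(np.array(p)-s["tool_pos"])*1000).round(1),"turn",None if yaw is None else -((yaw-y+180)%360-180))
E
python3 -c "
from h import *
to([.3985,-.177,.10],194)"
```

```text
t 2.3 tcp [ 0.1753 -0.5474  0.2508] yaw -166.04 zax [-0.     0.001 -1.   ] F [ 0.6 -0.8  0.4] w 0.0512 ff 0.0 q [-1.4   0.31  0.09  1.35  0.   -1.64]
 shift mm [-306.   305.4  151.1] turn -0.03621874548616688
```

>>> carry_out:
  series:
    - [[-25.5, 25.5, 0], [0, 0, 0]]
    - [[-25.5, 25.5, 0], [0, 0, 0]]
    - [[-25.5, 25.5, 0], [0, 0, 0]]
    - [[-25.5, 25.5, 0], [0, 0, 0]]
    - [[-25.5, 25.5, 0], [0, 0, 0]]
    - [[-25.5, 25.5, 0], [0, 0, 0]]
    - [[-25.5, 25.5, 0], [0, 0, 0]]
    - [[-25.5, 25.5, 0], [0, 0, 0]]
    - [[-25.5, 25.5, 0], [0, 0, 0]]
    - [[-25.5, 25.5, 0], [0, 0, 0]]
    - [[-25.5, 25.5, 0], [0, 0, 0]]
    - [[-25.5, 24.9, 0], [0, 0, 0]]
    - [[0, 0, 30], [0, 0, 0]]
    - [[0, 0, 30], [0, 0, 0]]
    - [[0, 0, 30], [0, 0, 0]]
    - [[0, 0, 30], [0, 0, 0]]
    - [[0, 0, 0], [0, 0, 0]]
    - [[0, 0, 0], [0, 0, 0]]

```text
t: 4.1
tool_pos: [0.3983, -0.1773, 0.1315]
eef_rot: [[-0.971, -0.24, -0.001], [-0.24, 0.971, 0.001], [0.001, 0.001, -1.0]]
ft_force: [0.9, 0.8, -0.1]
width: 0.0509
finger_force: 0.0
```

```bash
python3 -c "
from h import *
to([.3985,-.177,.014],194)
d=bot.get_image('top');a=cv2.resize(d['color'][235:335,355:475],None,fx=5,fy=5);cv2.imwrite('pics/g1.png',a[:,:,::-1])
d=bot.get_image('side');b=cv2.resize(d['color'][200:300,340:460],None,fx=5,fy=5);cv2.imwrite('pics/g1.png',np.hstack([a,b])[:,::,::-1][:, :].copy() if 0 else cv2.resize(np.hstack([a,b])[:,:,::-1],(800,333)))"
```

```text
t 4.1 tcp [ 0.3983 -0.1773  0.1315] yaw -166.14 zax [-0.001  0.001 -1.   ] F [ 0.9  0.8 -0.1] w 0.0509 ff 0.0 q [-0.6   0.11 -0.47  1.   -0.   -0.85]
 shift mm [-4.000e-01  1.000e-01  1.175e+02] turn -0.1350341582578949
```

View pics/g1.png

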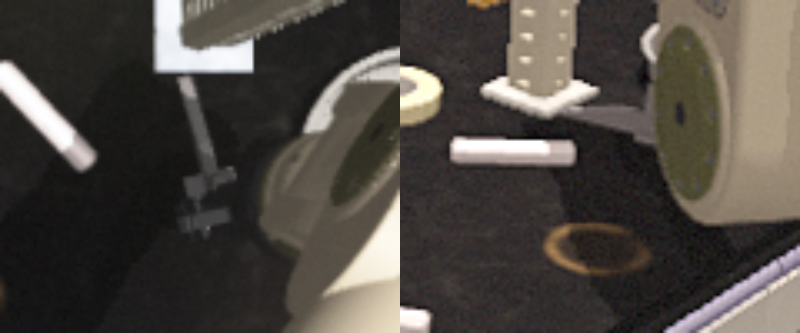

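The wrist hides the gripper in both views. The wedge heel is at about crop (208,200) under the fingers, in shadow and undisturbed. I'm descending to grasp it.

>>> carry_out:
  series:
    - [[0, 0, 20], [0, 0, 0]]
    - [[0, 0, 20], [0, 0, 0]]
    - [[0, 0, 20], [0, 0, 0]]
    - [[0, 0, 20], [0, 0, 0]]
    - [[0, 0, 20], [0, 0, 0]]
    - [[0, 0, 10], [0, 0, 0]]
    - [[0, 0, 7.5], [0, 0, 0]]
    - [[0, 0, 0], [0, 0, 0]]
    - [[0, 0, 0], [0, 0, 0]]

```text
t: 5.1
tool_pos: [0.3993, -0.178, 0.0145]
eef_rot: [[-0.971, -0.241, 0.001], [-0.241, 0.971, -0.001], [-0.001, -0.001, -1.0]]
ft_force: [-0.1, -0.1, -0.4]
width: 0.0518
finger_force: 0.0
```

>>> carry_out:
  series:
    - [[0, 0, 0], [0, 0, 0]]
    - [[0, 0, 0], [0, 0, 0]]
    - [[0, 0, 0], [0, 0, 0]]
    - [[0, 0, 0], [0, 0, 0]]
    - [[0, 0, 0], [0, 0, 0]]
    - [[0, 0, 0], [0, 0, 0]]
    - [[0, 0, 0], [0, 0, 0]]
    - [[0, 0, 0], [0, 0, 0]]
  jaw: 0

```text
t: 5.9
tool_pos: [0.3992, -0.1779, 0.0144]
eef_rot: [[-0.971, -0.241, 0.001], [-0.241, 0.971, -0.001], [-0.001, -0.001, -1.0]]
ft_force: [-0.4, 0.5, 5.8]
width: 0.0135
finger_force: 59.3
```

>>> carry_out:
  series:
    - [[0, 0, -10], [0, 0, 0]]
    - [[0, 0, -20], [0, 0, 0]]
    - [[0, 0, -30], [0, 0, 0]]
    - [[0, 0, -30], [0, 0, 0]]
    - [[0, 0, -30], [0, 0, 0]]
    - [[0, 0, -30], [0, 0, 0]]
    - [[0, 0, 0], [0, 0, 0]]

```text
t: 6.6
tool_pos: [0.4007, -0.1788, 0.168]
eef_rot: [[-0.97, -0.241, 0.006], [-0.241, 0.97, -0.004], [-0.005, -0.005, -1.0]]
ft_force: [1.2, -0.5, -1.0]
width: 0.0132
finger_force: 58.5
```

```bash
python3 -c "
from h import *
to([.4189,.3776,.15],194.3)"
```

```text
t 6.6 tcp [ 0.4007 -0.1788  0.168 ] yaw -166.04 zax [ 0.006 -0.004 -1.   ] F [ 1.2 -0.5 -1. ] w 0.0132 ff 58.5 q [-0.6   0.08 -0.41  1.08 -0.   -0.85]
 shift mm [-151.8  535.7   15.8] turn -0.3442175768727793
```

>>> carry_out:
  series:
    - [[-9, 31.5, 0], [0, 0, -0.3]]
    - [[-9, 31.5, 0], [0, 0, 0]]
    - [[-9, 31.5, 0], [0, 0, 0]]
    - [[-9, 31.5, 0], [0, 0, 0]]
    - [[-9, 31.5, 0], [0, 0, 0]]
    - [[-9, 31.5, 0], [0, 0, 0]]
    - [[-9, 31.5, 0], [0, 0, 0]]
    - [[-9, 31.5, 0], [0, 0, 0]]
    - [[-9, 31.5, 0], [0, 0, 0]]
    - [[-9, 31.5, 0], [0, 0, 0]]
    - [[-9, 31.5, 0], [0, 0, 0]]
    - [[-9, 31.5, 0], [0, 0, 0]]
    - [[-9, 31.5, 0], [0, 0, 0]]
    - [[-9, 31.5, 0], [0, 0, 0]]
    - [[-9, 31.5, 0], [0, 0, 0]]
    - [[-9, 31.5, 0], [0, 0, 0]]
    - [[-8, 32, 0], [0, 0, 0]]
    - [[0, 0, 0], [0, 0, 0]]
    - [[0, 0, 0], [0, 0, 0]]

```text
t: 8.5
tool_pos: [0.4132, 0.3793, 0.1625]
eef_rot: [[-0.969, -0.248, -0.002], [-0.248, 0.969, -0.002], [0.002, -0.001, -1.0]]
ft_force: [-0.4, -0.6, -2.4]
width: 0.0136
finger_force: 40.6
```

Run:
```python
from h import *
np.set_printoptions(precision=4,suppress=True)
to([.4189,.3776,.0735],194.3)
for n in("top","side"):
    d=bot.get_image(n);np.savez(n+"1.npz",**d)
d=load("top1.npz");a=cv2.resize(d['color'][185:305,145:265],(400,400),interpolation=cv2.INTER_CUBIC)
e=load("side1.npz");b=cv2.resize(e['color'][220:340,160:280],(400,400),interpolation=cv2.INTER_CUBIC)
cv2.imwrite('pics/c1.png',np.hstack([a,b])[:,:,::-1])
```

```text
t 8.5 tcp [0.4132 0.3793 0.1625] yaw -165.66 zax [-0.002 -0.002 -1.   ] F [-0.4 -0.6 -2.4] w 0.0136 ff 40.6 q [ 0.6   0.32 -0.12  1.14 -0.    0.35]
 shift mm [-5.3 -3.  89. ] turn 0.03547867176575892
```

View pics/c1.png

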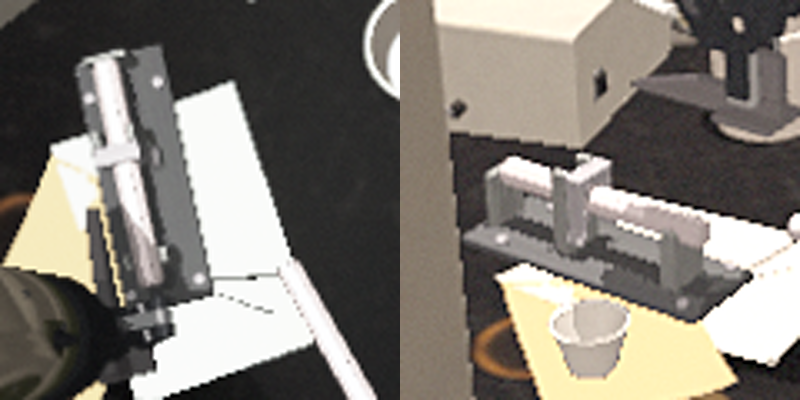

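The wedge is held level: in the side view its underside is parallel to the spindle. Next I hover just above the spindle top and compare the blade line with the spindle line.

>>> carry_out:
  series:
    - [[-5, -3, 20], [0, 0, 0]]
    - [[0, 0, 20], [0, 0, 0]]
    - [[0, 0, 20], [0, 0, 0]]
    - [[0, 0, 15], [0, 0, 0]]
    - [[0, 0, 10], [0, 0, 0]]
    - [[0, 0, 0], [0, 0, 0]]
    - [[0, 0, 0], [0, 0, 0]]
    - [[0, 0, 0], [0, 0, 0]]

```text
t: 9.4
tool_pos: [0.4205, 0.3779, 0.0798]
eef_rot: [[-0.969, -0.246, 0.001], [-0.246, 0.969, 0.001], [-0.002, 0.0, -1.0]]
ft_force: [-0.2, -0.6, -0.6]
width: 0.0131
finger_force: 62.7
```

Run:
```python
from h import *
np.set_printoptions(precision=4,suppress=True)
to([.4189,.3776,.0735],194.3)
for n in("top","side"):
    d=bot.get_image(n);np.savez(n+"2.npz",**d)
d=load("top2.npz");a=cv2.resize(d['color'][200:290,150:240],(400,400),interpolation=cv2.INTER_CUBIC)
e=load("side2.npz");b=cv2.resize(e['color'][240:320,170:250],(400,400),interpolation=cv2.INTER_CUBIC)
cv2.imwrite('pics/c2.png',np.hstack([a,b])[:,:,::-1])
```

```text
t 9.4 tcp [0.4205 0.3779 0.0798] yaw -165.77 zax [ 0.001  0.001 -1.   ] F [-0.2 -0.6 -0.6] w 0.0131 ff 62.7 q [ 0.59  0.38 -0.24  0.95 -0.    0.34]
 shift mm [1.6 0.1 6.3] turn -0.07019307041946377
```

View pics/c2.png

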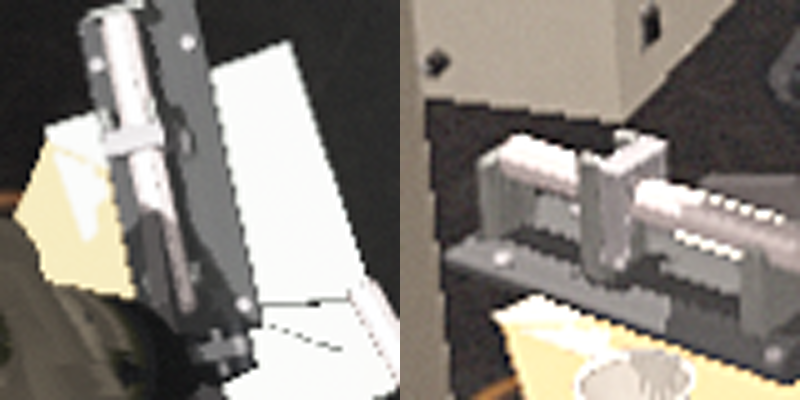

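Side view: the grey wedge shows just above and behind the spindle top near (740,185). In the top view the blade's position is unclear because of shadow, so I'll use the depth numbers.

Run:
```python
from h import *
np.set_printoptions(precision=4,suppress=True)
yaw=np.radians(14.3);ex=np.array([np.cos(yaw),np.sin(yaw)]);ey=np.array([-ex[1],ex[0]]);o=np.array([.540,.4085])
for n in("top2.npz","side2.npz"):
    d=load(n);P=cloud(d);q=P[...,:2]-o;a=q@ex;b=q@ey;Z=P[...,2]
    print(n)
    for x0 in range(-90,90,10):
        m=(a*1000>=x0)&(a*1000<x0+10)&(abs(b)<.03)&(Z>.045)&(Z<.11)
        if m.sum()<3: continue
        for zl,zh in((.045,.052),(.052,.061),(.061,.072),(.072,.11)):
            k=m&(Z>zl)&(Z<=zh)
            if k.sum()>2: print(x0,(zl,zh),k.sum(),"b %.1f..%.1f mm z %.4f"%(b[k].min()*1e3,b[k].max()*1e3,np.median(Z[k])))
```

```text
top2.npz
-90 (0.045, 0.052) 3 b -10.8..-9.1 mm z 0.0490
-90 (0.052, 0.061) 7 b -9.2..-5.5 mm z 0.0548
-90 (0.061, 0.072) 3 b -4.9..-4.3 mm z 0.0620
-90 (0.072, 0.11) 22 b -6.9..3.6 mm z 0.0820
-80 (0.045, 0.052) 7 b -17.4..-6.6 mm z 0.0487
-80 (0.052, 0.061) 11 b -9.4..-4.2 mm z 0.0547
-80 (0.061, 0.072) 3 b -5.5..-4.8 mm z 0.0652
-80 (0.072, 0.11) 21 b -6.7..3.9 mm z 0.0806
-70 (0.045, 0.052) 17 b -17.8..14.7 mm z 0.0498
-70 (0.052, 0.061) 14 b -17.6..-3.7 mm z 0.0549
-70 (0.061, 0.072) 3 b -6.6..-6.0 mm z 0.0706
-70 (0.072, 0.11) 22 b -6.6..5.2 mm z 0.0785
-60 (0.045, 0.052) 6 b -10.5..13.6 mm z 0.0508
-60 (0.052, 0.061) 10 b -10.7..-3.9 mm z 0.0555
-60 (0.061, 0.072) 6 b -6.0..3.1 mm z 0.0701
-60 (0.072, 0.11) 15 b -6.5..4.3 mm z 0.0756
-50 (0.045, 0.052) 4 b -11.0..-2.6 mm z 0.0504
-50 (0.052, 0.061) 10 b -11.1..-4.2 mm z 0.0535
-50 (0.061, 0.072) 7 b -5.5..3.2 mm z 0.0712
-50 (0.072, 0.11) 11 b -6.5..4.1 mm z 0.0738
-40 (0.045, 0.052) 6 b -10.8..-6.7 mm z 0.0502
-40 (0.052, 0.061) 10 b -9.0..-4.0 mm z 0.0558
-40 (0.061, 0.072) 17 b -5.5..5.0 mm z 0.0690
-30 (0.045, 0.052) 8 b -1
[... 3013 characters left out ...]
) 13 b 10.6..18.2 mm z 0.0570
20 (0.061, 0.072) 25 b -16.7..17.7 mm z 0.0684
20 (0.072, 0.11) 5 b -12.8..16.6 mm z 0.0725
30 (0.045, 0.052) 3 b 6.8..8.2 mm z 0.0492
30 (0.052, 0.061) 3 b 8.5..15.3 mm z 0.0550
30 (0.061, 0.072) 3 b -14.3..13.4 mm z 0.0698
40 (0.045, 0.052) 8 b 3.7..9.5 mm z 0.0481
40 (0.052, 0.061) 15 b -3.7..10.2 mm z 0.0570
50 (0.045, 0.052) 6 b 4.5..9.0 mm z 0.0481
50 (0.052, 0.061) 20 b -4.2..10.0 mm z 0.0568
60 (0.045, 0.052) 9 b 4.8..7.7 mm z 0.0495
60 (0.052, 0.061) 19 b -6.2..10.1 mm z 0.0577
70 (0.045, 0.052) 7 b 5.4..9.2 mm z 0.0486
70 (0.052, 0.061) 19 b -4.7..11.8 mm z 0.0564
80 (0.045, 0.052) 16 b 2.7..16.9 mm z 0.0491
80 (0.052, 0.061) 8 b -4.3..14.1 mm z 0.0535
```

Blade and spindle line up to within about 0.5 mm in the top view. I lower the wedge onto the spindle, then push.

>>> carry_out:
  series:
    - [[0, 0, 3], [0, 0, 0]]
    - [[0, 0, 2], [0, 0, 0]]
    - [[0, 0, 1.5], [0, 0, 0]]
    - [[0, 0, 1], [0, 0, 0]]
    - [[0, 0, 0.5], [0, 0, 0]]
    - [[0, 0, 0], [0, 0, 0]]
    - [[0, 0, 0], [0, 0, 0]]

```text
t: 10.2
tool_pos: [0.4196, 0.3777, 0.0713]
eef_rot: [[-0.969, -0.246, 0.0], [-0.246, 0.969, 0.0], [-0.0, 0.0, -1.0]]
ft_force: [-1.9, -1.1, 6.4]
width: 0.0128
finger_force: 63.8
```

```bash
python3 -c "
from h import *
to(None)"
```

```text
t 10.2 tcp [0.4196 0.3777 0.0713] yaw -165.74 zax [ 0.  0. -1.] F [-1.9 -1.1  6.4] w 0.0128 ff 63.8 q [ 0.59  0.39 -0.25  0.93  0.    0.34]
```

>>> carry_out:
  series:
    - [[-5, 0, -0.3], [0, 0, 0]]
    - [[-5, 0, 0], [0, 0, 0]]
    - [[-5, 0, 0], [0, 0, 0]]
    - [[-5, 0, 0], [0, 0, 0]]
    - [[-5, 0, 0], [0, 0, 0]]
    - [[-5, 0, 0], [0, 0, 0]]
    - [[-5, 0, 0], [0, 0, 0]]
    - [[-5, 0, 0], [0, 0, 0]]
    - [[0, 0, 0], [0, 0, 0]]

```text
t: 11.1
tool_pos: [0.4592, 0.3879, 0.0714]
eef_rot: [[-0.969, -0.246, 0.0], [-0.246, 0.969, 0.0], [-0.001, 0.0, -1.0]]
ft_force: [-2.0, -0.5, 6.2]
width: 0.0135
finger_force: 63.8
```

Run:
```python
from h import *
to(None)
d=bot.get_image("top");a=cv2.resize(d['color'][200:290,150:240],(400,400),interpolation=cv2.INTER_CUBIC)
e=bot.get_image("side");b=cv2.resize(e['color'][240:320,170:250],(400,400),interpolation=cv2.INTER_CUBIC)
cv2.imwrite('pics/c3.png',np.hstack([a,b])[:,:,::-1])
```

```text
t 11.1 tcp [0.4592 0.3879 0.0714] yaw -165.75 zax [ 0.  0. -1.] F [-2.  -0.5  6.2] w 0.0135 ff 63.8 q [ 0.57  0.45 -0.15  0.97  0.    0.32]
```

View pics/c3.png

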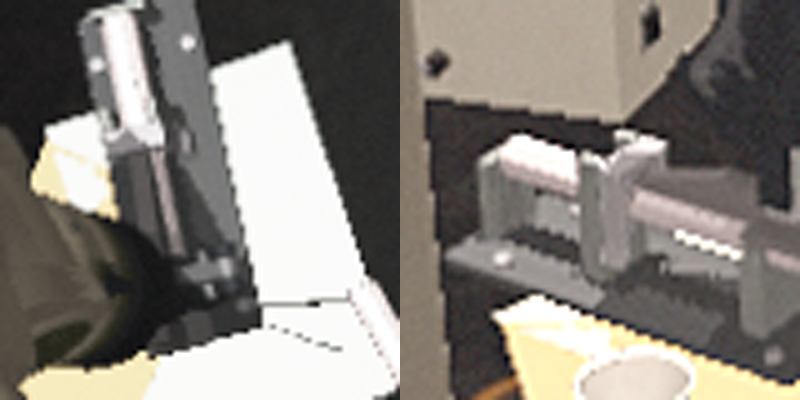

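The tip has entered the clip opening, centred. I continue the push.

>>> carry_out:
  series:
    - [[-4, 0, 0], [0, 0, 0]]
    - [[-4, 0, 0], [0, 0, 0]]
    - [[-4, 0, 0], [0, 0, 0]]
    - [[-4, 0, 0], [0, 0, 0]]
    - [[-4, 0, 0], [0, 0, 0]]
    - [[-4, 0, 0], [0, 0, 0]]
    - [[-3, 0, 0], [0, 0, 0]]
    - [[-3, 0, 0], [0, 0, 0]]

```text
t: 12.0
tool_pos: [0.4772, 0.3925, 0.0713]
eef_rot: [[-0.968, -0.249, -0.017], [-0.249, 0.968, -0.005], [0.018, -0.001, -1.0]]
ft_force: [-14.7, -3.9, 12.6]
width: 0.0132
finger_force: 65.3
```

>>> carry_out:
  series:
    - [[-2.5, 0, 0], [0, 0, 0]]
    - [[-2.5, 0, 0], [0, 0, 0]]
    - [[-2.5, 0, 0], [0, 0, 0]]
    - [[-2.5, 0, 0], [0, 0, 0]]
    - [[-2.5, 0, 0], [0, 0, 0]]
    - [[-2.5, 0, 0], [0, 0, 0]]
    - [[-2.5, 0, 0], [0, 0, 0]]
    - [[-2.5, 0, 0], [0, 0, 0]]
    - [[-2, 0, 0], [0, 0, 0]]
    - [[0, 0, 0], [0, 0, 0]]
    - [[0, 0, 0], [0, 0, 0]]

```text
t: 13.1
tool_pos: [0.5042, 0.3994, 0.0713]
eef_rot: [[-0.969, -0.247, -0.008], [-0.247, 0.969, -0.002], [0.009, 0.0, -1.0]]
ft_force: [-14.8, -4.0, 15.0]
width: 0.0132
finger_force: 65.6
```

Run:
```python
from h import *
to(None)
d=bot.get_image("top");a=cv2.resize(d['color'][200:290,150:240],(400,400),interpolation=cv2.INTER_CUBIC)
e=bot.get_image("side");b=cv2.resize(e['color'][240:320,170:250],(400,400),interpolation=cv2.INTER_CUBIC)
cv2.imwrite('pics/c4.png',np.hstack([a,b])[:,:,::-1])
yaw=np.radians(14.3);ex=np.array([np.cos(yaw),np.sin(yaw)]);ey=np.array([-ex[1],ex[0]]);o=np.array([.540,.4085])
for dd in(d,e):
    P=cloud(dd);q=P[...,:2]-o;A=q@ex;B=q@ey;Z=P[...,2]
    m=(abs(A-.01)<.02)&(abs(B)<.025)&(Z>.074)&(Z<.12); print(m.sum(),A[m].min(),A[m].max(),B[m].min(),B[m].max(),np.percentile(Z[m],[10,50,90,99]))
```

```text
t 13.1 tcp [0.5042 0.3994 0.0713] yaw -165.67 zax [-0.008 -0.002 -1.   ] F [-14.8  -4.   15. ] w 0.0132 ff 65.6 q [ 0.54  0.53 -0.02  1.03  0.    0.29]
65 0.0014723549449674558 0.020585776099181212 -0.018452200120729477 0.013352004754069691 [0.07547894 0.07852446 0.082895   0.08562759]
100 -0.00888401316696182 0.020874375857417343 -0.01766481608096641 0.018138032975435554 [0.07527501 0.07943288 0.08326897 0.08519933]
```

View pics/c4.png

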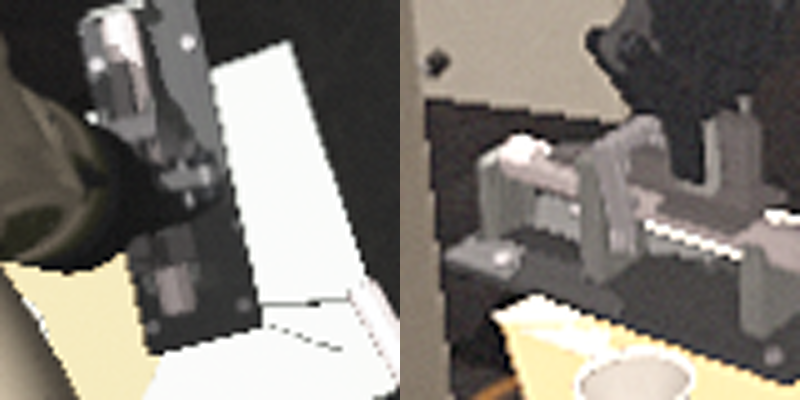

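The clip is being lifted (bridge top at about 80+ mm) but is tilted, and the push is still about 15 N. I push farther so the level part of the wedge comes under it.

>>> carry_out:
  series:
    - [[-2, 0, 0], [0, 0, 0]]
    - [[-2, 0, 0], [0, 0, 0]]
    - [[-2, 0, 0], [0, 0, 0]]
    - [[-2, 0, 0], [0, 0, 0]]
    - [[-2, 0, 0], [0, 0, 0]]
    - [[-2, 0, 0], [0, 0, 0]]
    - [[0, 0, 0], [0, 0, 0]]
    - [[0, 0, 0], [0, 0, 0]]

```text
t: 14.0
tool_pos: [0.5193, 0.4032, 0.0714]
eef_rot: [[-0.969, -0.247, -0.002], [-0.247, 0.969, -0.0], [0.002, 0.0, -1.0]]
ft_force: [-5.8, -0.8, 7.3]
width: 0.0134
finger_force: 64.8
```

```bash
cat >> h.py <<'E'
def clipz():
    yaw=np.radians(14.3);ex=np.array([np.cos(yaw),np.sin(yaw)]);ey=np.array([-ex[1],ex[0]]);o=np.array([.540,.4085])
    for n in("top","side"):
        P=cloud(bot.get_image(n));q=P[...,:2]-o;A=q@ex;B=q@ey;Z=P[...,2]
        m=(A>-.12)&(A<.05)&(abs(B)<.03)&(Z>.0735)&(Z<.12); print(n,m.sum())
        for a in np.arange(-.12,.05,.01):
            k=m&(A>=a)&(A<a+.01)
            if k.sum()>3: print("  a %.0f n %d b %.0f..%.0f z"%(a*1e3,k.sum(),B[k].min()*1e3,B[k].max()*1e3),np.percentile(Z[k],[10,50,90]).round(4))
E
python3 - <<'E'
from h import *
to(None);clipz()
E
```

```text
t 14.0 tcp [0.5193 0.4032 0.0714] yaw -165.73 zax [-0.002 -0.    -1.   ] F [-5.8 -0.8  7.3] w 0.0134 ff 64.8 q [0.54 0.56 0.02 1.04 0.   0.29]
top 82
  a -50 n 19 b -7..7 z [0.0782 0.0923 0.1035]
  a -40 n 39 b -20..6 z [0.0815 0.1023 0.1059]
  a -30 n 13 b -24..-13 z [0.0775 0.0914 0.1182]
  a -0 n 4 b -18..-15 z [0.083  0.0857 0.0878]
  a 10 n 6 b -17..-3 z [0.075  0.079  0.0829]
side 393
  a -50 n 62 b -7..13 z [0.078  0.0901 0.1053]
  a -40 n 104 b -29..22 z [0.0816 0.101  0.1179]
  a -30 n 126 b -18..24 z [0.0803 0.1027 0.1146]
  a -20 n 30 b 13..24 z [0.0807 0.0922 0.1054]
  a -10 n 17 b 9..18 z [0.0747 0.0809 0.0881]
  a -0 n 35 b -1..19 z [0.076  0.085  0.0883]
  a 10 n 9 b -5..16 z [0.0788 0.0858 0.0871]
  a 20 n 6 b -4..7 z [0.0745 0.0753 0.0767]
  a 30 n 4 b -2..8 z [0.0738 0.0744 0.0751]
```

>>> carry_out:
  series:
    - [[3, 0, -0.3], [0, 0, 0]]
    - [[3, 0, 0], [0, 0, 0]]
    - [[4, 0, 0], [0, 0, 0]]
    - [[5, 0, 0], [0, 0, 0]]
    - [[6, 0, 0], [0, 0, 0]]
    - [[6, 0, 0], [0, 0, 0]]
    - [[6, 0, 0], [0, 0, 0]]
    - [[6, 0, 0], [0, 0, 0]]
    - [[6, 0, 0], [0, 0, 0]]
    - [[6, 0, 0], [0, 0, 0]]
    - [[6, 0, 0], [0, 0, 0]]
    - [[6, 0, 0], [0, 0, 0]]
    - [[6, 0, 0], [0, 0, 0]]
    - [[6, 0, 0], [0, 0, 0]]
    - [[6, 0, 0], [0, 0, 0]]
    - [[6, 0, 0], [0, 0, 0]]
    - [[6, 0, 0], [0, 0, 0]]
    - [[6, 0, 0], [0, 0, 0]]
    - [[6, 0, 0], [0, 0, 0]]
    - [[0, 0, -5], [0, 0, 0]]

```text
t: 16.1
tool_pos: [0.4166, 0.3764, 0.0753]
eef_rot: [[-0.969, -0.247, -0.003], [-0.247, 0.969, -0.002], [0.004, -0.001, -1.0]]
ft_force: [-0.2, -0.0, -0.7]
width: 0.0131
finger_force: 63.4
```

Run:
```python
from h import *
to(None);clipz()
e=bot.get_image("side");b=cv2.resize(e['color'][200:320,160:320],(800,600),interpolation=cv2.INTER_CUBIC)
cv2.imwrite('pics/c5.png',b[:,:,::-1])
```

```text
t 16.1 tcp [0.4166 0.3764 0.0753] yaw -165.73 zax [-0.003 -0.002 -1.   ] F [-0.2 -0.  -0.7] w 0.0131 ff 63.4 q [ 0.59  0.38 -0.25  0.94  0.    0.34]
top 140
  a -100 n 12 b -7..-0 z [0.0759 0.0791 0.0814]
  a -90 n 18 b -6..4 z [0.0747 0.0772 0.0792]
  a -80 n 17 b -5..4 z [0.0752 0.0766 0.0795]
  a -70 n 6 b -4..2 z [0.0744 0.0753 0.078 ]
  a -10 n 10 b -17..12 z [0.0804 0.0844 0.0862]
  a -0 n 66 b -18..17 z [0.0818 0.085  0.0876]
  a 10 n 6 b -14..13 z [0.0825 0.0849 0.0866]
side 223
  a -120 n 16 b 10..23 z [0.0784 0.0946 0.1085]
  a -110 n 14 b 4..8 z [0.0753 0.0802 0.0843]
  a -100 n 22 b -8..11 z [0.0763 0.0807 0.084 ]
  a -90 n 22 b -3..9 z [0.0749 0.0809 0.0833]
  a -80 n 17 b -3..8 z [0.0746 0.0788 0.0814]
  a -70 n 13 b -3..9 z [0.0747 0.0764 0.0778]
  a -60 n 7 b -3..7 z [0.0747 0.0752 0.0758]
  a -10 n 43 b -16..17 z [0.0758 0.0831 0.0887]
  a -0 n 60 b -16..19 z [0.0759 0.0858 0.0881]
  a 10 n 8 b -18..16 z [0.0784 0.086  0.0869]
```

View pics/c5.png

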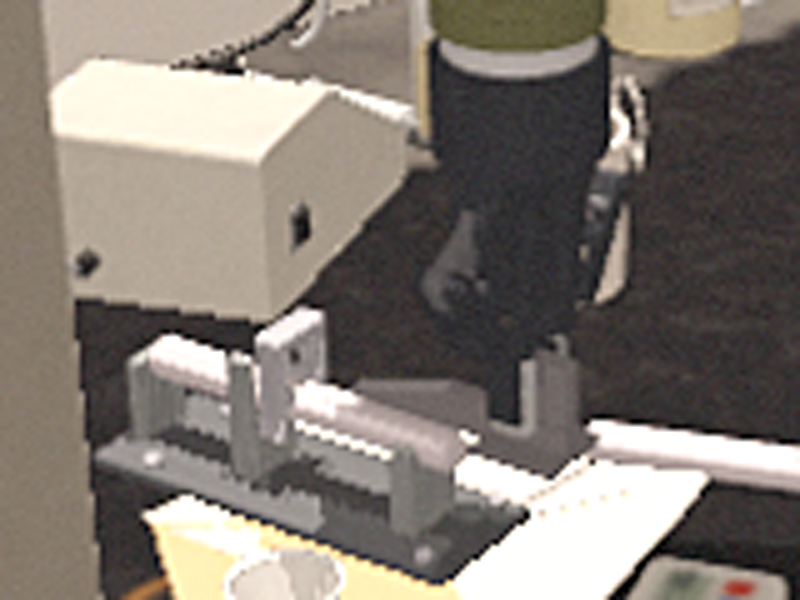

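The clip now sits high and level astride the spindle, at side-crop (290,360) in the picture. I lay the wedge on free bench at about (0.40, 0.08).

```bash
python3 -c "
from h import *
to([.40,.08,.0150],194.3)"
```

```text
t 16.2 tcp [0.4191 0.3777 0.0767] yaw -165.75 zax [ 0.001  0.    -1.   ] F [ 1.1 -0.4 -1.3] w 0.0132 ff 63.4 q [ 0.59  0.38 -0.25  0.94 -0.    0.34]
 shift mm [  91.8 -283.8   61.6] turn -0.04763820719472278
```

>>> carry_out:
  series:
    - [[0, 0, -30], [0, 0, 0]]
    - [[0, 0, -30], [0, 0, 0]]
    - [[9.2, -28.4, 0], [0, 0, 0]]
    - [[9.2, -28.4, 0], [0, 0, 0]]
    - [[9.2, -28.4, 0], [0, 0, 0]]
    - [[9.2, -28.4, 0], [0, 0, 0]]
    - [[9.2, -28.4, 0], [0, 0, 0]]
    - [[9.2, -28.4, 0], [0, 0, 0]]
    - [[9.2, -28.4, 0], [0, 0, 0]]
    - [[9.2, -28.4, 0], [0, 0, 0]]
    - [[9.2, -28.4, 0], [0, 0, 0]]
    - [[9.2, -28.4, 0], [0, 0, 0]]
    - [[0, 0, 30], [0, 0, 0]]
    - [[0, 0, 30], [0, 0, 0]]
    - [[0, 0, 30], [0, 0, 0]]
    - [[0, 0, 20], [0, 0, 0]]
    - [[0, 0, 8], [0, 0, 0]]
    - [[0, 0, 0], [0, 0, 0]]
    - [[0, 0, 0], [0, 0, 0]]

```text
t: 18.15
tool_pos: [0.4004, 0.0796, 0.0191]
eef_rot: [[-0.969, -0.246, 0.001], [-0.246, 0.969, -0.0], [-0.001, -0.0, -1.0]]
ft_force: [1.3, -0.4, -1.0]
width: 0.0131
finger_force: 63.3
```

```bash
python3 -c "
from h import *
to([.40,.08,.0150],194.3)"
```

```text
t 18.1 tcp [0.4004 0.0796 0.0191] yaw -165.75 zax [ 0.001 -0.    -1.   ] F [ 1.3 -0.4 -1. ] w 0.0131 ff 63.3 q [-0.    0.19 -0.7   0.68 -0.   -0.25]
 shift mm [0.3 0.5 4.1] turn -0.04797856169739134
```

>>> carry_out:
  series:
    - [[0, 0, 4], [0, 0, 0]]
    - [[0, 0, 0], [0, 0, 0]]
    - [[0, 0, 0], [0, 0, 0]]

```text
t: 18.45
tool_pos: [0.4, 0.0796, 0.0148]
eef_rot: [[-0.969, -0.246, 0.001], [-0.246, 0.969, -0.0], [-0.001, -0.0, -1.0]]
ft_force: [-0.3, 0.4, -0.9]
width: 0.0133
finger_force: 63.3
```

>>> carry_out:
  series:
    - [[0, 0, 0], [0, 0, 0]]
    - [[0, 0, 0], [0, 0, 0]]
    - [[0, 0, 0], [0, 0, 0]]
    - [[0, 0, 0], [0, 0, 0]]
    - [[0, 0, 0], [0, 0, 0]]
    - [[0, 0, -10], [0, 0, 0]]
    - [[0, 0, -30], [0, 0, 0]]
    - [[0, 0, -40], [0, 0, 0]]
    - [[0, 0, -40], [0, 0, 0]]
    - [[0, 0, -40], [0, 0, 0]]
    - [[0, 0, 0], [0, 0, 0]]
  jaw: 0.7

```text
t: 19.55
tool_pos: [0.403, 0.0796, 0.1802]
eef_rot: [[-0.969, -0.246, 0.01], [-0.246, 0.969, -0.0], [-0.01, -0.003, -1.0]]
ft_force: [1.0, 0.3, -1.0]
width: 0.0597
finger_force: 0.0
```

Run:
```python
from h import *
yaw=np.radians(14.3);ex=np.array([np.cos(yaw),np.sin(yaw)]);ey=np.array([-ex[1],ex[0]]);o=np.array([.540,.4085])
for n in("top","side"):
    d=bot.get_image(n);P=cloud(d);Z=P[...,2];q=P[...,:2]-o;A=q@ex;B=q@ey
    m=(abs(A)<.03)&(abs(B)<.03)&(Z>.078)&(Z<.095);k=P[m]
    print(n,m.sum(),"clip rect",cv2.minAreaRect(k[:,:2].astype(np.float32)*1e3),np.percentile(A[m],[3,50,97]),np.percentile(B[m],[3,97]),np.median(k[:,2]))
    m=(np.hypot(P[...,0]-.4,P[...,1]-.08)<.05)&(Z>.04)&(Z<.06);print(" fin",P[m].mean(0),m.sum())
p=o+.004*ex; print(p)
to([p[0],p[1],.12],194.3)
```

```text
top 79 clip rect ((544.4381103515625, 409.4143371582031), (12.596196174621582, 34.83833312988281), 10.79094123840332) [-0.00204623  0.00474514  0.01090254] [-0.01697071  0.0155774 ] 0.08498087374876118
 fin [nan nan nan] 0
side 90 clip rect ((544.2342529296875, 410.5503234863281), (17.581802368164062, 36.66375732421875), 10.165925979614258) [-0.00299103  0.0014486   0.01130749] [-0.01638293  0.01798358] 0.08631171246715436
 fin [0.39640924 0.08395696 0.04637686] 81
[0.54387606 0.409488  ]
t 19.6 tcp [0.4004 0.0796 0.1757] yaw -165.75 zax [ 0.003 -0.    -1.   ] F [ 0.3 -0.8  0.2] w 0.0596 ff 0.0 q [-0.    0.02 -0.45  1.1  -0.   -0.25]
 shift mm [-220.1  284.5   56.2] turn -0.047285113776297294<stdin>:7: RuntimeWarning: Mean of empty slice.
  ret = um.true_divide(
```

>>> carry_out:
  series:
    - [[-22, 28.5, 0], [0, 0, 0]]
    - [[-22, 28.5, 0], [0, 0, 0]]
    - [[-22, 28.5, 0], [0, 0, 0]]
    - [[-22, 28.5, 0], [0, 0, 0]]
    - [[-22, 28.5, 0], [0, 0, 0]]
    - [[-22, 28.5, 0], [0, 0, 0]]
    - [[-22, 28.5, 0], [0, 0, 0]]
    - [[-22, 28.5, 0], [0, 0, 0]]
    - [[-22, 28.5, 0], [0, 0, 0]]
    - [[-22, 28, 0], [0, 0, 0]]
    - [[0, 0, 30], [0, 0, 0]]
    - [[0, 0, 25], [0, 0, 0]]
    - [[0, 0, 0], [0, 0, 0]]
    - [[0, 0, 0], [0, 0, 0]]
    - [[0, 0, 0], [0, 0, 0]]

```text
t: 21.15
tool_pos: [0.5432, 0.4095, 0.1203]
eef_rot: [[-0.969, -0.246, 0.001], [-0.246, 0.969, 0.0], [-0.001, 0.0, -1.0]]
ft_force: [0.3, 0.4, 0.2]
width: 0.06
finger_force: 0.0
```

```bash
python3 -c "
from h import *
to([.544,.4098,.066],194.3)"
```

```text
t 21.1 tcp [0.5432 0.4095 0.1203] yaw -165.77 zax [ 0.001  0.    -1.   ] F [0.3 0.4 0.2] w 0.0600 ff 0.0 q [ 0.53  0.56  0.16  1.16 -0.    0.28]
 shift mm [-0.8  0.1 54.3] turn -0.06828613921300075
```

>>> carry_out:
  series:
    - [[-0.8, 0, 15], [0, 0, 0]]
    - [[0, 0, 15], [0, 0, 0]]
    - [[0, 0, 15], [0, 0, 0]]
    - [[0, 0, 9], [0, 0, 0]]
    - [[0, 0, 0], [0, 0, 0]]
    - [[0, 0, 0], [0, 0, 0]]

```text
t: 21.75
tool_pos: [0.5441, 0.4098, 0.0664]
eef_rot: [[-0.969, -0.246, 0.001], [-0.246, 0.969, 0.001], [-0.001, 0.0, -1.0]]
ft_force: [0.5, -0.3, -0.1]
width: 0.0597
finger_force: 0.0
```

>>> carry_out:
  series:
    - [[0, 0, 0], [0, 0, 0]]
    - [[0, 0, 0], [0, 0, 0]]
    - [[0, 0, 0], [0, 0, 0]]
    - [[0, 0, 0], [0, 0, 0]]
    - [[0, 0, 0], [0, 0, 0]]
    - [[0, 0, 0], [0, 0, 0]]
  jaw: 0

```text
t: 22.35
tool_pos: [0.5442, 0.41, 0.0664]
eef_rot: [[-0.969, -0.246, 0.002], [-0.246, 0.969, 0.001], [-0.002, 0.0, -1.0]]
ft_force: [0.4, -1.6, 5.5]
width: 0.0323
finger_force: 59.4
```

>>> carry_out:
  series:
    - [[0, 0, -5], [0, 0, 0]]
    - [[0, 0, -15], [0, 0, 0]]
    - [[0, 0, -30], [0, 0, 0]]
    - [[0, 0, -30], [0, 0, 0]]
    - [[0, 0, -30], [0, 0, 0]]
    - [[0, 0, 0], [0, 0, 0]]
    - [[0, 0, 0], [0, 0, 0]]

```text
t: 23.05
tool_pos: [0.5436, 0.4098, 0.1757]
eef_rot: [[-0.969, -0.246, 0.001], [-0.246, 0.969, 0.0], [-0.001, 0.0, -1.0]]
ft_force: [0.8, 0.8, -0.7]
width: 0.0318
finger_force: 59.5
```

```bash
python3 -c "
from h import *
d=load('top0.npz');P=cloud(d);Z=P[...,2]
m=(np.hypot(P[...,0]-.42,P[...,1]+.329)<.12)&(Z>.026)&(Z<.045);print(cv2.minEnclosingCircle(P[m][:,:2].astype(np.float32)*1e3))
to([.42,-.375,.12],194.3)"
```

```text
((419.44537353515625, -329.1708679199219), 94.57167053222656)
t 23.1 tcp [0.5436 0.4098 0.1757] yaw -165.75 zax [ 0.001  0.    -1.   ] F [ 0.8  0.8 -0.7] w 0.0318 ff 59.5 q [ 0.53  0.54  0.26  1.29 -0.    0.28]
 shift mm [ 313.1 -730.2   55.3] turn -0.04600797220507502
```

>>> carry_out:
  series:
    - [[20.3, -32.4, 0], [0, 0, 0]]
    - [[20.3, -32.4, 0], [0, 0, 0]]
    - [[20.3, -32.4, 0], [0, 0, 0]]
    - [[20.3, -32.4, 0], [0, 0, 0]]
    - [[20.3, -32.4, 0], [0, 0, 0]]
    - [[20.3, -32.4, 0], [0, 0, 0]]
    - [[20.3, -32.4, 0], [0, 0, 0]]
    - [[20.3, -32.4, 0], [0, 0, 0]]
    - [[20.3, -32.4, 0], [0, 0, 0]]
    - [[20.3, -32.4, 0], [0, 0, 0]]
    - [[20.3, -32.4, 0], [0, 0, 0]]
    - [[20.3, -32.4, 0], [0, 0, 0]]
    - [[20.3, -32.4, 0], [0, 0, 0]]
    - [[20.3, -32.4, 0], [0, 0, 0]]
    - [[0, 0, 0], [0, 0, 0]]

```text
t: 24.55
tool_pos: [0.3776, -0.1028, 0.1739]
eef_rot: [[-0.971, -0.24, -0.003], [-0.24, 0.971, 0.0], [0.003, 0.001, -1.0]]
ft_force: [0.6, 0.7, -0.1]
width: 0.0321
finger_force: 59.7
```

>>> carry_out:
  series:
    - [[3.2, -30.7, 0], [0, 0, 0]]
    - [[3.2, -30.7, 0], [0, 0, 0]]
    - [[3.2, -30.7, 0], [0, 0, 0]]
    - [[3.2, -30.7, 0], [0, 0, 0]]
    - [[3.2, -30.7, 0], [0, 0, 0]]
    - [[3.2, -30.7, 0], [0, 0, 0]]
    - [[3.2, -30.7, 0], [0, 0, 0]]
    - [[3.2, -30.7, 0], [0, 0, 0]]
    - [[3.2, -30.7, 0], [0, 0, 0]]
    - [[0, 0, 30], [0, 0, 0]]
    - [[0, 0, 30], [0, 0, 0]]
    - [[0, 0, 20], [0, 0, 0]]
    - [[0, 0, 0], [0, 0, 0]]
    - [[0, 0, 0], [0, 0, 0]]

```text
t: 25.95
tool_pos: [0.4196, -0.3736, 0.0944]
eef_rot: [[-0.969, -0.247, -0.002], [-0.247, 0.969, 0.002], [0.001, 0.003, -1.0]]
ft_force: [0.3, -0.4, -0.8]
width: 0.0323
finger_force: 59.9
```

Run:
```python
from h import *
to([.42,-.375,.045],194.3)
P=cloud(bot.get_image("top"));Z=P[...,2]
for x,y in((.462,-.049),(.401,.252),(.40,.08),(.54,.408)):
    m=(np.hypot(P[...,0]-x,P[...,1]-y)<.12)&(Z>.008)&(Z<.035);q=P[m][:,:2].astype(np.float32)*1e3
    if m.sum()>9: print(m.sum(),cv2.minAreaRect(q))
```

```text
t 25.9 tcp [ 0.4196 -0.3736  0.0944] yaw -165.71 zax [-0.002  0.002 -1.   ] F [ 0.3 -0.4 -0.8] w 0.0323 ff 59.9 q [-0.87  0.37 -0.22  0.98  0.   -1.12]
 shift mm [-0.1 -1.6 49.4] turn -0.010854976831410568
410 ((516.3128662109375, -67.16218566894531), (139.17721557617188, 132.6241912841797), 49.12680435180664)
737 ((393.3558349609375, 278.8063049316406), (169.03236389160156, 165.56581115722656), 88.42412567138672)
104 ((427.8232727050781, 88.44595336914062), (104.08979034423828, 31.430767059326172), 18.980484008789062)
578 ((529.1611328125, 447.57208251953125), (198.48483276367188, 155.47096252441406), 13.885993957519531)
```

>>> carry_out:
  series:
    - [[0, 0, 20], [0, 0, 0]]
    - [[0, 0, 20], [0, 0, 0]]
    - [[0, 0, 17], [0, 0, 0]]
    - [[0, 0, 0], [0, 0, 0]]
    - [[0, 0, 0], [0, 0, 0]]

```text
t: 26.5
tool_pos: [0.4204, -0.3752, 0.0396]
eef_rot: [[-0.969, -0.246, 0.001], [-0.246, 0.969, -0.001], [-0.001, -0.001, -1.0]]
ft_force: [-0.1, -0.8, -0.9]
width: 0.0324
finger_force: 59.9
```

>>> carry_out:
  series:
    - [[0, 0, 0], [0, 0, 0]]
    - [[0, 0, 0], [0, 0, 0]]
    - [[0, 0, 0], [0, 0, 0]]
    - [[0, 0, 0], [0, 0, 0]]
    - [[0, 0, -10], [0, 0, 0]]
    - [[0, 0, -20], [0, 0, 0]]
    - [[0, 0, -30], [0, 0, 0]]
    - [[0, 0, -40], [0, 0, 0]]
    - [[0, 0, -40], [0, 0, 0]]
    - [[0, 0, 0], [0, 0, 0]]
  jaw: 0.6

```text
t: 27.5
tool_pos: [0.4222, -0.3775, 0.1854]
eef_rot: [[-0.969, -0.246, 0.007], [-0.246, 0.969, -0.009], [-0.005, -0.01, -1.0]]
ft_force: [-0.0, -0.8, 1.3]
width: 0.0513
finger_force: 0.0
```

Run:
```python
from h import *
from scipy.ndimage import label
d=bot.get_image("top");P=cloud(d);Z=P[...,2]
m=((Z>.007)&(Z<.06)).astype(np.uint8);m[:200]=0;m[345:]=0
n,l,s,ce=cv2.connectedComponentsWithStats(m)
for i in range(1,n):
    if 60<s[i,4]<900:
        r=cv2.minAreaRect(P[l==i][:,:2].astype(np.float32)*1e3);print(ce[i].round(),s[i,4],np.round(r[0]),np.round(r[1]),round(r[2],1))
to([.4623,-.048,.12])
cv2.imwrite('pics/s1.png',d['color'][190:340,80:580,::-1])
```

```text
[120. 207.] 187 [616. 576.] [ 9. 66.] 38.2
[282. 213.] 72 [603. 167.] [22. 71.] 32.4
[371. 213.] 554 [602. -59.] [70. 86.] 0.4
[563. 231.] 153 [ 564. -549.] [32. 55.] 42.9
[413. 243.] 129 [ 523. -164.] [64. 38.] 47.8
[ 96. 251.] 243 [503. 630.] [27. 64.] 82.2
[115. 254.] 225 [498. 591.] [32. 69.] 80.5
[553. 246.] 122 [ 522. -538.] [30. 59.] 5.5
[368. 269.] 282 [462. -49.] [98. 18.] 41.2
[247. 293.] 516 [401. 253.] [171.  23.] 30.7
[314. 286.] 213 [429.  86.] [105.  32.] 9.6
[149. 276.] 230 [442. 491.] [49. 50.] 36.1
[562. 308.] 73 [ 362. -534.] [11. 47.] 48.8
[204. 321.] 622 [330. 359.] [62. 66.] 27.0
[230. 342.] 215 [281. 278.] [ 13. 145.] 0.7
t 27.6 tcp [ 0.4214 -0.3766  0.1826] yaw -165.75 zax [ 0.005 -0.006 -1.   ] F [ 0.5  0.  -0.3] w 0.0510 ff 0.0 q [-0.87  0.31 -0.08  1.17 -0.   -1.12]
 shift mm [-120.4  308.8   60.9] turn None
```

View pics/s1.png

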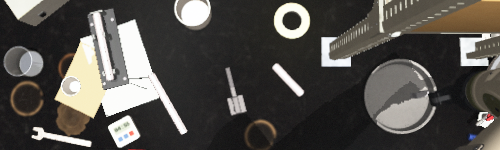

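The wedge stands on the bench at crop (236,95), and the bars are unmoved: short one at (288,80), long one at (168,103). Now the short bar.

>>> carry_out:
  series:
    - [[-3.2, 32.3, 0], [0, 0, 0]]
    - [[-2.8, 32.3, 0], [0, 0, 0]]
    - [[-2.8, 32.3, 0], [0, 0, 0]]
    - [[-2.8, 32.3, 0], [0, 0, 0]]
    - [[-2.8, 32.3, 0], [0, 0, 0]]
    - [[-2.8, 32.3, 0], [0, 0, 0]]
    - [[-2.8, 32.3, 0], [0, 0, 0]]
    - [[-2.8, 32.3, 0], [0, 0, 0]]
    - [[-24.2, 13, 0], [0, 0, 0]]
    - [[-24.2, 13, 0], [0, 0, 0]]
    - [[-24.2, 13, 0], [0, 0, 0]]
    - [[-24.2, 13, 0], [0, 0, 0]]
    - [[0, 0, 20], [0, 0, -6.8]]
    - [[0, 0, 20], [0, 0, -6.8]]
    - [[0, 0, 20], [0, 0, -6.8]]
    - [[0, 0, 20], [0, 0, -6.8]]
    - [[0, 0, 0], [0, 0, 0]]
    - [[0, 0, 0], [0, 0, 0]]

```text
t: 29.35
tool_pos: [0.4585, -0.0443, 0.098]
eef_rot: [[-0.751, -0.66, -0.002], [-0.66, 0.751, 0.0], [0.001, 0.002, -1.0]]
ft_force: [-0.1, 0.1, -0.0]
width: 0.0514
finger_force: 0.0
```

```bash
python3 -c "
from h import *
to([.461,-.046,.003],221.5)"
```

```text
t 29.4 tcp [ 0.4585 -0.0443  0.098 ] yaw -138.71 zax [-0.002  0.    -1.   ] F [-0.1  0.1 -0. ] w 0.0514 ff 0.0 q [-0.27  0.18 -0.47  0.92 -0.   -0.99]
 shift mm [-0.9 -3.1 95. ] turn -0.21163651182121157
```

>>> carry_out:
  series:
    - [[-1, -3, 20], [0, 0, 0]]
    - [[0, 0, 20], [0, 0, 0]]
    - [[0, 0, 20], [0, 0, 0]]
    - [[0, 0, 20], [0, 0, 0]]
    - [[0, 0, 10], [0, 0, 0]]
    - [[0, 0, 4.5], [0, 0, 0]]
    - [[0, 0, 0], [0, 0, 0]]
    - [[0, 0, 0], [0, 0, 0]]

```text
t: 30.15
tool_pos: [0.4629, -0.0464, 0.0048]
eef_rot: [[-0.75, -0.662, 0.001], [-0.662, 0.75, -0.0], [-0.001, -0.001, -1.0]]
ft_force: [0.4, 0.8, 0.2]
width: 0.0515
finger_force: 0.0
```

>>> carry_out:
  series:
    - [[0, 0, 0], [0, 0, 0]]
    - [[0, 0, 0], [0, 0, 0]]
    - [[0, 0, 0], [0, 0, 0]]
    - [[0, 0, 0], [0, 0, 0]]
    - [[0, 0, 0], [0, 0, 0]]
    - [[0, 0, 0], [0, 0, 0]]
    - [[0, 0, 0], [0, 0, 0]]
  jaw: 0

```text
t: 30.85
tool_pos: [0.4627, -0.0463, 0.0047]
eef_rot: [[-0.749, -0.662, 0.001], [-0.662, 0.749, -0.001], [-0.001, -0.001, -1.0]]
ft_force: [-0.8, -0.1, 5.2]
width: 0.0159
finger_force: 58.7
```

>>> carry_out:
  series:
    - [[0, 0, -10], [0, 0, 0]]
    - [[0, 0, -30], [0, 0, 0]]
    - [[0, 0, -30], [0, 0, 0]]
    - [[0, 0, -30], [0, 0, 0]]
    - [[0, 0, -30], [0, 0, 0]]
    - [[0, 0, 0], [0, 0, 0]]
    - [[0, 0, 0], [0, 0, 0]]

```text
t: 31.55
tool_pos: [0.4626, -0.0463, 0.135]
eef_rot: [[-0.75, -0.662, 0.002], [-0.662, 0.75, -0.001], [-0.001, -0.002, -1.0]]
ft_force: [0.2, -0.3, -0.3]
width: 0.0159
finger_force: 58.7
```

```bash
python3 -c "
from h import *
to([.38,-.12,.13],180)
to([.42,-.300,.13],180)
P=cloud(bot.get_image('top'));Z=P[...,2]
m=(np.hypot(P[...,0]-.42,P[...,1]+.329)<.072)&(Z>.010)&(Z<.06);print('clip',m.sum(),P[m].min(0),P[m].max(0),P[m].mean(0))"
```

```text
t 31.6 tcp [ 0.4626 -0.0463  0.135 ] yaw -138.55 zax [ 0.002 -0.001 -1.   ] F [ 0.2 -0.3 -0.3] w 0.0159 ff 58.7 q [-0.27  0.16 -0.4   1.01 -0.   -1.  ]
 shift mm [110.8  -0.5   4.8] turn 41.44683565160358
t 31.6 tcp [ 0.4626 -0.0463  0.135 ] yaw -138.55 zax [ 0.002 -0.001 -1.   ] F [ 0.2 -0.3 -0.3] w 0.0159 ff 58.7 q [-0.27  0.16 -0.4   1.01 -0.   -1.  ]
 shift mm [ 199.9 -161.9    5.1] turn 41.44683565160358
clip 110 [ 0.41361208 -0.39501535  0.01003401] [ 0.45444714 -0.35706455  0.05859566] [ 0.42324742 -0.37372073  0.04505356]
```

>>> carry_out:
  series:
    - [[22, 0, -3], [0, 0, 0]]
    - [[22, 0, -3], [0, 0, 0]]
    - [[22, 0, -3], [0, 0, 0]]
    - [[22, 0, -3], [0, 0, 0]]
    - [[23, 0, -3], [0, 0, 0]]
    - [[0, 0, 0], [0, 0, 6.9]]
    - [[0, 0, 0], [0, 0, 6.9]]
    - [[0, 0, 0], [0, 0, 6.9]]
    - [[0, 0, 0], [0, 0, 6.9]]
    - [[0, 0, 0], [0, 0, 6.9]]
    - [[0, 0, 0], [0, 0, 6.9]]
    - [[-8, -36, 0], [0, 0, 0]]
    - [[-8, -36, 0], [0, 0, 0]]
    - [[-8, -36, 0], [0, 0, 0]]
    - [[-8, -36, 0], [0, 0, 0]]
    - [[-8, -36, 0], [0, 0, 0]]
    - [[0, 0, 0], [0, 0, 0]]
    - [[0, 0, 0], [0, 0, 0]]

```text
t: 33.4
tool_pos: [0.418, -0.2993, 0.1471]
eef_rot: [[-1.0, 0.001, -0.003], [0.001, 1.0, 0.003], [0.003, 0.003, -1.0]]
ft_force: [-0.8, 0.3, -1.2]
width: 0.0158
finger_force: 58.7
```

```bash
python3 -c "
from h import *
to([.42,-.300,.012],180)"
```

```text
t 33.4 tcp [ 0.418  -0.2993  0.1471] yaw 179.97 zax [-0.003  0.003 -1.   ] F [-0.8  0.3 -1.2] w 0.0158 ff 58.7 q [-0.78  0.24 -0.26  1.07  0.   -0.78]
 shift mm [ -2.4  -1.1 135.1] turn -0.0334510806357855
```

>>> carry_out:
  series:
    - [[-2, 0, 30], [0, 0, 0]]
    - [[0, 0, 30], [0, 0, 0]]
    - [[0, 0, 30], [0, 0, 0]]
    - [[0, 0, 25], [0, 0, 0]]
    - [[0, 0, 15], [0, 0, 0]]
    - [[0, 0, 4], [0, 0, 0]]
    - [[0, 0, 0], [0, 0, 0]]
    - [[0, 0, 0], [0, 0, 0]]

```text
t: 34.2
tool_pos: [0.4214, -0.2994, 0.0156]
eef_rot: [[-1.0, -0.001, 0.001], [-0.001, 1.0, -0.001], [-0.001, -0.001, -1.0]]
ft_force: [0.3, -0.5, 0.0]
width: 0.0158
finger_force: 58.7
```

>>> carry_out:
  series:
    - [[0, 0, 0], [0, 0, 0]]
    - [[0, 0, 0], [0, 0, 0]]
    - [[0, 0, 0], [0, 0, 0]]
    - [[0, 0, -5], [0, 0, 0]]
    - [[0, 0, -20], [0, 0, 0]]
    - [[0, 0, -40], [0, 0, 0]]
    - [[0, 0, -40], [0, 0, 0]]
    - [[0, 0, -40], [0, 0, 0]]
    - [[0, 0, -20], [0, 0, 0]]
    - [[0, 0, 0], [0, 0, 0]]
  jaw: 0.4

```text
t: 35.2
tool_pos: [0.4227, -0.3012, 0.1841]
eef_rot: [[-1.0, -0.001, 0.005], [-0.001, 1.0, -0.005], [-0.005, -0.005, -1.0]]
ft_force: [-0.8, 0.8, -0.8]
width: 0.0342
finger_force: 0.0
```

Run:
```python
from h import *
d=bot.get_image("top");P=cloud(d);Z=P[...,2]
m=(np.hypot(P[...,0]-.42,P[...,1]+.329)<.075)&(Z>.010)&(Z<.07);print('pan',m.sum(),P[m].min(0),P[m].max(0))
for n,d in(("t",d),("s",bot.get_image("side"))):
    P=cloud(d);Z=P[...,2]
    m=(np.hypot(P[...,0]-.401,P[...,1]-.253)<.1)&(Z>.008)&(Z<.03)
    print(n,cv2.minAreaRect(P[m][:,:2].astype(np.float32)*1e3))
to([.38,.1,.16])
```

```text
pan 315 [ 0.36933192 -0.31171637  0.01015601] [ 0.4697204  -0.28838671  0.02602588]
t ((377.8936462402344, 290.4129638671875), (170.1064453125, 111.11386108398438), 30.743555068969727)
s ((376.8296813964844, 292.15179443359375), (170.16929626464844, 107.3824462890625), 32.49271774291992)
t 35.3 tcp [ 0.4211 -0.2997  0.1802] yaw -179.95 zax [ 0.001 -0.001 -1.   ] F [-0.5  0.3 -1. ] w 0.0341 ff 0.0 q [-0.77  0.22 -0.2   1.14 -0.   -0.77]
 shift mm [ 40.8 399.7  19.9] turn None
```

The short bar is in the pan (x 0.37 to 0.47, y about -0.30). Next is the long bar on the bench, gripped 52 mm from its centre toward the outer end.

>>> carry_out:
  series:
    - [[8, 40, 0], [0, 0, 0]]
    - [[8, 40, 0], [0, 0, 0]]
    - [[8, 40, 0], [0, 0, 0]]
    - [[8, 40, 0], [0, 0, 0]]
    - [[8, 40, 0], [0, 0, 0]]
    - [[-6.5, 38, 0], [0, 0, 0]]
    - [[-6.5, 38, 0], [0, 0, 0]]
    - [[-6.5, 38, 0], [0, 0, 0]]
    - [[-6.5, 38, 0], [0, 0, 0]]
    - [[-6.5, 38, 0], [0, 0, 0]]
    - [[-6.5, 38, 0], [0, 0, 0]]
    - [[-6.5, 38, 0], [0, 0, 0]]
    - [[-6.5, 38, 0], [0, 0, 0]]
    - [[-6.5, 38, 0], [0, 0, 0]]
    - [[-6.5, 38, 0], [0, 0, 0]]
    - [[0, 0, 20], [0, 0, -7.6]]
    - [[0, 0, 20], [0, 0, -7.6]]
    - [[0, 0, 20], [0, 0, -7.6]]
    - [[0, 0, 20], [0, 0, -7.6]]
    - [[0, 0, 0], [0, 0, 0]]
  jaw: 0.6

```text
t: 37.3
tool_pos: [0.4421, 0.279, 0.0955]
eef_rot: [[-0.862, -0.507, -0.008], [-0.507, 0.862, -0.004], [0.009, 0.001, -1.0]]
ft_force: [-0.3, -0.5, -0.4]
width: 0.0514
finger_force: 0.0
```

Run:
```python
from h import *
to([.4449,.2808,.0045],210.4)
d=bot.get_image("top");P=cloud(d);Z=P[...,2]
m=(np.hypot(P[...,0]-.42,P[...,1]+.329)<.08)&(Z>.010)&(Z<.07);print('pan',m.sum(),P[m].min(0),P[m].max(0))
u,v=proj(d,[[.4,.25,.01]])[0].astype(int)
a=cv2.resize(d['color'][v-45:v+45,u-60:u+60],(400,300));
u,v=proj(d,[[.42,-.33,.02]])[0].astype(int)
b=cv2.resize(d['color'][v-45:v+45,u-60:u+60],(400,300));cv2.imwrite('pics/p1.png',np.hstack([a,b])[:,:,::-1])
```

```text
t 37.3 tcp [0.4421 0.279  0.0955] yaw -149.53 zax [-0.008 -0.004 -1.   ] F [-0.3 -0.5 -0.4] w 0.0514 ff 0.0 q [ 0.41  0.3  -0.32  0.96 -0.   -0.12]
 shift mm [-4.2  0.  90.9] turn 0.07498217402439877
pan 420 [ 0.36934211 -0.39420285  0.01018449] [ 0.4697046  -0.28859768  0.05934914]
```

View pics/p1.png

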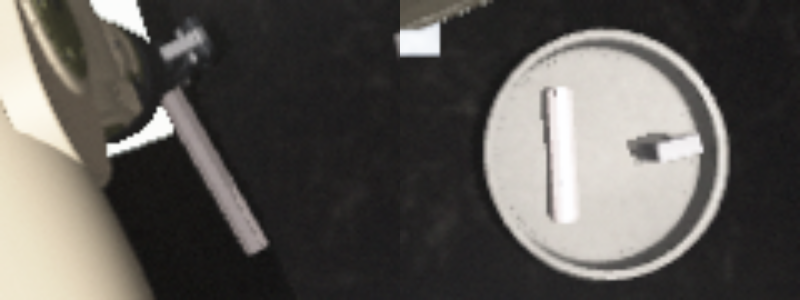

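The pan holds the short bar and the clip, and the fingers are lined up over the long bar. I descend and grip.

>>> carry_out:
  series:
    - [[-3, 0, 20], [0, 0, 0]]
    - [[0, 0, 20], [0, 0, 0]]
    - [[0, 0, 20], [0, 0, 0]]
    - [[0, 0, 20], [0, 0, 0]]
    - [[0, 0, 9], [0, 0, 0]]
    - [[0, 0, 2.5], [0, 0, 0]]
    - [[0, 0, 0], [0, 0, 0]]
    - [[0, 0, 0], [0, 0, 0]]

```text
t: 38.15
tool_pos: [0.449, 0.2823, 0.0094]
eef_rot: [[-0.862, -0.506, 0.002], [-0.506, 0.862, 0.001], [-0.002, -0.0, -1.0]]
ft_force: [-0.4, -0.0, 0.6]
width: 0.051
finger_force: 0.0
```

>>> carry_out:
  series:
    - [[0, 0, 0], [0, 0, 0]]
    - [[0, 0, 0], [0, 0, 0]]
    - [[0, 0, 0], [0, 0, 0]]
    - [[0, 0, 0], [0, 0, 0]]
    - [[0, 0, 0], [0, 0, 0]]
    - [[0, 0, 0], [0, 0, 0]]
    - [[0, 0, 0], [0, 0, 0]]
  jaw: 0

```text
t: 38.85
tool_pos: [0.4487, 0.2822, 0.0093]
eef_rot: [[-0.862, -0.507, 0.001], [-0.507, 0.862, 0.0], [-0.001, -0.0, -1.0]]
ft_force: [-1.1, -0.9, 5.3]
width: 0.0152
finger_force: 58.7
```

>>> carry_out:
  series:
    - [[0, 0, -10], [0, 0, 0]]
    - [[0, 0, -20], [0, 0, 0]]
    - [[0, 0, -30], [0, 0, 0]]
    - [[0, 0, -40], [0, 0, 0]]
    - [[0, 0, -40], [0, 0, 0]]
    - [[0, 0, -40], [0, 0, 0]]
    - [[0, 0, -40], [0, 0, 0]]
    - [[0, 0, 0], [0, 0, 0]]
    - [[0, 0, 0], [0, 0, 0]]

```text
t: 39.75
tool_pos: [0.4486, 0.2823, 0.2296]
eef_rot: [[-0.862, -0.507, 0.002], [-0.507, 0.862, 0.001], [-0.003, -0.0, -1.0]]
ft_force: [-0.2, -0.4, -1.7]
width: 0.0154
finger_force: 58.7
```

Run:
```python
from h import *
to(None)
for n in("top0.npz","side0.npz"):
    P=cloud(load(n));Z=P[...,2];m=(np.hypot(P[...,0]-.628,P[...,1]-.183)<.06)&(Z>.078)&(Z<.1)
    print(n,m.sum(),cv2.minEnclosingCircle(P[m][:,:2].astype(np.float32)*1e3),P[m].mean(0))
    m&=(Z>.03);print(cv2.fitEllipse(P[m][:,:2].astype(np.float32)*1e3))
```

```text
t 39.8 tcp [0.4486 0.2823 0.2296] yaw -149.55 zax [ 0.002  0.001 -1.   ] F [-0.2 -0.4 -1.7] w 0.0154 ff 58.7 q [ 0.41  0.22 -0.08  1.27 -0.   -0.12]
top0.npz 226 ((628.1071166992188, 183.9111785888672), 43.028709411621094) [0.63047391 0.18511354 0.08570382]
((627.2605590820312, 183.52537536621094), (79.52865600585938, 81.62796783447266), 2.909877300262451)
side0.npz 298 ((628.2388916015625, 186.96958923339844), 46.31343460083008) [0.62671164 0.18737163 0.08466499]
((626.934814453125, 186.4175567626953), (81.0128173828125, 82.65489959716797), 51.431373596191406)
```

The grip was about 5 mm too high, so I set the bar down and grip it lower.

>>> carry_out:
  series:
    - [[0, 0, 40], [0, 0, 0]]
    - [[0, 0, 40], [0, 0, 0]]
    - [[0, 0, 40], [0, 0, 0]]
    - [[0, 0, 40], [0, 0, 0]]
    - [[0, 0, 30], [0, 0, 0]]
    - [[0, 0, 20], [0, 0, 0]]
    - [[0, 0, 9], [0, 0, 0]]
    - [[0, 0, 0], [0, 0, 0]]
    - [[0, 0, 0], [0, 0, 0]]
    - [[0, 0, 0], [0, 0, 0]]

```text
t: 40.75
tool_pos: [0.4442, 0.2802, 0.0092]
eef_rot: [[-0.862, -0.507, -0.006], [-0.507, 0.862, -0.003], [0.007, 0.0, -1.0]]
ft_force: [-8.3, -3.6, 14.5]
width: 0.0156
finger_force: 60.7
```

>>> carry_out:
  series:
    - [[0, 0, 0], [0, 0, 0]]
    - [[0, 0, 0], [0, 0, 0]]
    - [[0, 0, 0], [0, 0, 0]]
    - [[0, 0, 3], [0, 0, 0]]
    - [[0, 0, 3], [0, 0, 0]]
    - [[0, 0, 0], [0, 0, 0]]
    - [[0, 0, 0], [0, 0, 0]]
    - [[0, 0, 0], [0, 0, 0]]
  jaw: 0.45

```text
t: 41.55
tool_pos: [0.4481, 0.282, 0.0033]
eef_rot: [[-0.862, -0.507, -0.0], [-0.507, 0.862, -0.0], [0.0, -0.0, -1.0]]
ft_force: [0.6, -0.8, 1.0]
width: 0.0384
finger_force: 0.0
```

>>> carry_out:
  series:
    - [[0, 0, 0], [0, 0, 0]]
    - [[0, 0, 0], [0, 0, 0]]
    - [[0, 0, 0], [0, 0, 0]]
    - [[0, 0, 0], [0, 0, 0]]
    - [[0, 0, 0], [0, 0, 0]]
    - [[0, 0, 0], [0, 0, 0]]
    - [[0, 0, -10], [0, 0, 0]]
    - [[0, 0, -20], [0, 0, 0]]
    - [[0, 0, -30], [0, 0, 0]]
    - [[0, 0, -40], [0, 0, 0]]
    - [[0, 0, -40], [0, 0, 0]]
    - [[0, 0, -40], [0, 0, 0]]
    - [[0, 0, -40], [0, 0, 0]]
    - [[0, 0, 0], [0, 0, 0]]
    - [[0, 0, 0], [0, 0, 0]]
  jaw: 0

```text
t: 43.05
tool_pos: [0.4486, 0.2822, 0.2244]
eef_rot: [[-0.862, -0.507, 0.002], [-0.507, 0.862, 0.001], [-0.002, -0.0, -1.0]]
ft_force: [-0.0, -0.2, -0.8]
width: 0.0161
finger_force: 58.6
```

Run:
```python
from h import *
to(None)
d=bot.get_image("side");u,v=proj(d,[[.43,.27,.2]])[0].astype(int)
a=cv2.resize(d['color'][v-70:v+50,u-80:u+80],(640,480));cv2.imwrite('pics/b1.png',a[:,:,::-1])
```

```text
t 43.0 tcp [0.4486 0.2822 0.2244] yaw -149.55 zax [ 0.002  0.001 -1.   ] F [-0.  -0.2 -0.8] w 0.0161 ff 58.6 q [ 0.41  0.23 -0.09  1.25 -0.   -0.12]
```

View pics/b1.png

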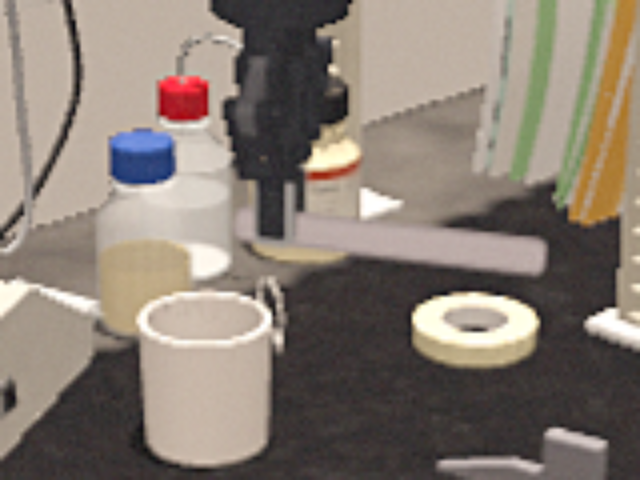

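The bar is held level near its outer end, at (290,225) in the crop. I raise it, move toward the cup and tilt.

>>> carry_out:
  series:
    - [[0, 0, -20], [0, 0, 0]]
    - [[0, 0, -20], [0, 0, 0]]
    - [[-10.9, -25.5, 0], [0, 0, 0]]
    - [[-10.9, -25.5, 0], [0, 0, 0]]
    - [[-10.9, -25.5, 0], [0, 0, 0]]
    - [[-10.9, -25.5, 0], [0, 0, 0]]
    - [[-10.9, -25.5, 0], [0, 0, 0]]
    - [[0, 0, 0], [0, 0, 7]]
    - [[0, 0, 0], [0, 0, 7]]
    - [[0, 0, 0], [0, -6, 0]]
    - [[0, 0, 0], [0, -6, 0]]
    - [[0, 0, 0], [0, -6, 0]]
    - [[0, 0, 0], [0, -6, 0]]
    - [[0, 0, 0], [0, -6, 0]]
    - [[0, 0, 0], [0, -6, 0]]
    - [[0, 0, 0], [0, -6, 0]]
    - [[0, 0, 0], [0, 0, 0]]
    - [[0, 0, 0], [0, 0, 0]]

```text
t: 44.9
tool_pos: [0.5582, 0.1993, 0.2611]
eef_rot: [[-0.716, -0.283, 0.638], [-0.211, 0.959, 0.188], [-0.665, 0.0, -0.747]]
ft_force: [1.6, 0.7, -0.4]
width: 0.0161
finger_force: 58.8
```

Run:
```python
from h import *
to(None)
```

```text
t 44.9 tcp [0.5582 0.1993 0.2611] yaw -163.58 zax [ 0.638  0.188 -0.747] F [ 1.6  0.7 -0.4] w 0.0161 ff 58.8 q [ 0.17 -0.18 -0.69  0.33  0.08 -0.09]
```

>>> carry_out:
  series:
    - [[0, 0, 0], [0, -5.5, 0]]
    - [[0, 0, 0], [0, -5.5, 0]]
    - [[0, 0, 0], [0, -5.5, 0]]
    - [[0, 0, 0], [0, -5.5, 0]]
    - [[0, 0, 0], [0, -5.5, 0]]
    - [[0, 0, 0], [0, -5.5, 0]]
    - [[0, 0, 0], [0, 0, 0]]
    - [[0, 0, 0], [0, 0, 0]]

```text
t: 45.7
tool_pos: [0.6096, 0.2183, 0.3193]
eef_rot: [[-0.329, -0.282, 0.901], [-0.097, 0.959, 0.264], [-0.939, -0.001, -0.343]]
ft_force: [-0.1, -0.0, -0.8]
width: 0.0164
finger_force: 58.8
```

```bash
cat >> h.py <<'E'
def bar(cup=(.6272,.185),g=52,off=-6):
    "tilted-bar geometry: axis at tool z=off mm; lower end g+85 along tool x"
    s=bot.get_state();R=s["eef_rot"];t=s["tool_pos"]
    lo=t+R@np.array([(g+85),0,off])/1000; hi=t+R@np.array([g-85,0,off])/1000
    print("lower end",lo.round(4),"upper end",hi.round(4),"lower-cup",((lo[:2]-cup)*1e3).round(1))
    # shift so the lower end is at cup centre
    print("shift for lower end to cup centre at same height, tool mm",(R.T@np.r_[np.array(cup)-lo[:2],0]*1e3).round(1),"1mm up in tool",R.T[:,2].round(3))
E
python3 - <<'E'
from h import *
to(None);bar()
d=bot.get_image("side");u,v=proj(d,[[.6,.19,.15]])[0].astype(int)
a=cv2.resize(d['color'][v-70:v+50,u-80:u+80],(640,480));cv2.imwrite('pics/b2.png',a[:,:,::-1])
E
```

```text
t 45.7 tcp [0.6096 0.2183 0.3193] yaw -163.54 zax [ 0.901  0.264 -0.343] F [-0.1 -0.  -0.8] w 0.0164 ff 58.8 q [ 0.17 -0.16 -1.02 -0.51  0.11 -0.04]
lower end [0.5591 0.2034 0.1927] upper end [0.6151 0.2199 0.3523] lower-cup [-68.1  18.4]
shift for lower end to cup centre at same height, tool mm [-20.7 -36.8  56.6] 1mm up in tool [-0.939 -0.001 -0.343]
```

View pics/b2.png

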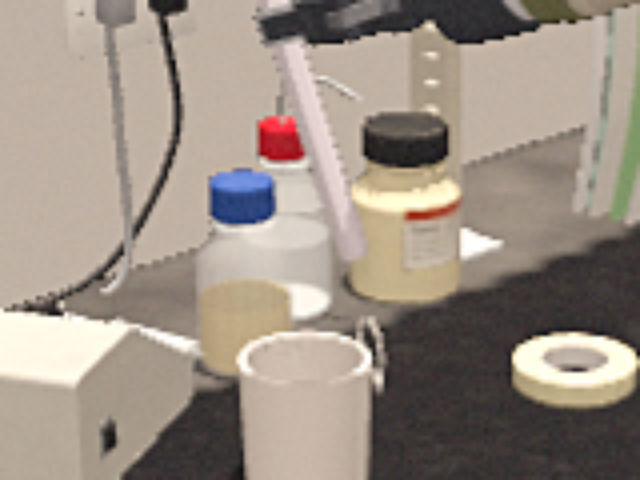

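Tilt is 70°, with q3 near its limit; moving outward relieves that. The bar hangs with its lower end above and inward of the cup. I'm bringing it over the cup.

>>> carry_out:
  series:
    - [[-4, -6.6, 10.7], [0, 0, 0]]
    - [[-4, -6.6, 10.7], [0, 0, 0]]
    - [[-4, -6.6, 10.7], [0, 0, 0]]
    - [[-4, -6.6, 10.7], [0, 0, 0]]
    - [[0, 0, 0], [0, 0, 0]]
    - [[0, 0, 0], [0, 0, 0]]

```text
t: 46.35
tool_pos: [0.6596, 0.2051, 0.3193]
eef_rot: [[-0.328, -0.281, 0.902], [-0.097, 0.96, 0.264], [-0.94, -0.0, -0.342]]
ft_force: [0.1, 0.1, -0.7]
width: 0.0163
finger_force: 58.8
```

Run:
```python
from h import *
to(None);bar()
for n in("top","side"):
    d=bot.get_image(n);P=cloud(d);Z=P[...,2]
    for zl in(.13,.15,.17,.19,.21,.23,.25):
        m=(np.hypot(P[...,0]-.63,P[...,1]-.19)<.06)&(Z>zl)&(Z<=zl+.02)
        if m.sum()>3: print(n,zl,m.sum(),P[m].mean(0).round(4))
```

```text
t 46.4 tcp [0.6596 0.2051 0.3193] yaw -163.60 zax [ 0.902  0.264 -0.342] F [ 0.1  0.1 -0.7] w 0.0163 ff 58.8 q [ 0.12 -0.07 -0.95 -0.53  0.16 -0.06]
lower end [0.6093 0.1903 0.1926] upper end [0.665  0.2067 0.3524] lower-cup [-17.9   5.3]
shift for lower end to cup centre at same height, tool mm [ -5.4 -10.2  14.7] 1mm up in tool [-0.94  -0.    -0.342]
top 0.23 4 [0.622 0.201 0.246]
top 0.25 31 [0.6257 0.1985 0.2608]
side 0.17 10 [0.6059 0.1964 0.1877]
side 0.19 62 [0.6067 0.1969 0.2001]
side 0.21 68 [0.6138 0.1989 0.22  ]
side 0.23 65 [0.6214 0.2003 0.24  ]
side 0.25 68 [0.6287 0.2029 0.2602]
```

>>> carry_out:
  series:
    - [[18.8, 0, 6.8], [0, 0, 0]]
    - [[18.8, 0, 6.8], [0, 0, 0]]
    - [[18.8, 0, 6.8], [0, 0, 0]]
    - [[18.8, 0, 6.8], [0, 0, 0]]
    - [[18.8, 0, 6.8], [0, 0, 0]]
    - [[18.8, 0, 6.8], [0, 0, 0]]
    - [[0, 0, 0], [0, 0, 0]]
    - [[0, 0, 0], [0, 0, 0]]

```text
t: 47.25
tool_pos: [0.6798, 0.2122, 0.2116]
eef_rot: [[-0.348, -0.282, 0.894], [-0.103, 0.959, 0.263], [-0.932, -0.0, -0.363]]
ft_force: [-0.6, -0.1, 0.1]
width: 0.0158
finger_force: 58.8
```

>>> carry_out:
  series:
    - [[9.4, 0, 3.4], [0, 0, 0]]
    - [[9.4, 0, 3.4], [0, 0, 0]]
    - [[9.4, 0, 3.4], [0, 0, 0]]
    - [[4.7, 0, 1.7], [0, 0, 0]]
    - [[0, 0, 0], [0, 0, 0]]
    - [[0, 0, 0], [0, 0, 0]]

```text
t: 47.85
tool_pos: [0.6894, 0.2148, 0.1805]
eef_rot: [[-0.356, -0.282, 0.891], [-0.105, 0.959, 0.262], [-0.928, -0.0, -0.372]]
ft_force: [0.0, 0.1, -0.3]
width: 0.0161
finger_force: 58.8
```

Run:
```python
from h import *
to(None);bar()
```

```text
t 47.9 tcp [0.6894 0.2148 0.1805] yaw -163.55 zax [ 0.891  0.262 -0.372] F [ 0.   0.1 -0.3] w 0.0161 ff 58.8 q [ 0.13  0.3  -1.03 -0.94  0.14 -0.06]
lower end [0.6353 0.1988 0.0556] upper end [0.6958 0.2167 0.2134] lower-cup [ 8.1 13.8]
shift for lower end to cup centre at same height, tool mm [  4.3 -10.9 -10.8] 1mm up in tool [-0.928 -0.    -0.372]
```

The bar is in the cup's mouth with its lower end 50 mm above the floor, but q3 is at its limit. I reduce the tilt by 10° and go lower.

>>> carry_out:
  series:
    - [[0, 0, 0], [0, 5, 0]]
    - [[0, 0, 0], [0, 5, 0]]
    - [[0, 0, 0], [0, 0, 0]]
    - [[8.5, 0, 5.3], [0, 0, 0]]
    - [[8.5, 0, 5.3], [0, 0, 0]]
    - [[8.5, 0, 5.3], [0, 0, 0]]
    - [[0, 0, 0], [0, 0, 0]]
    - [[0, 0, 0], [0, 0, 0]]

```text
t: 48.65
tool_pos: [0.6896, 0.2148, 0.1506]
eef_rot: [[-0.501, -0.282, 0.818], [-0.148, 0.959, 0.24], [-0.853, -0.001, -0.523]]
ft_force: [-0.1, -0.2, 0.0]
width: 0.0159
finger_force: 58.8
```

Run:
```python
from h import *
to(None);bar()
```

```text
t 48.6 tcp [0.6896 0.2148 0.1506] yaw -163.57 zax [ 0.818  0.24  -0.523] F [-0.1 -0.2  0. ] w 0.0159 ff 58.8 q [ 0.14  0.25 -0.92 -0.61  0.13 -0.08]
lower end [0.616  0.1931 0.037 ] upper end [0.7013 0.2182 0.1819] lower-cup [-11.2   8.1]
shift for lower end to cup centre at same height, tool mm [ -4.4 -10.9   7.2] 1mm up in tool [-0.853 -0.001 -0.523]
```

>>> carry_out:
  series:
    - [[4, 0, -7], [0, 0, 0]]
    - [[5, 0, 3.2], [0, 0, 0]]
    - [[5, 0, 3.2], [0, 0, 0]]
    - [[0, 0, 0], [0, 0, 0]]
    - [[0, 0, 0], [0, 0, 0]]

```text
t: 49.15
tool_pos: [0.6823, 0.2126, 0.1389]
eef_rot: [[-0.503, -0.282, 0.817], [-0.148, 0.959, 0.24], [-0.852, -0.001, -0.524]]
ft_force: [-0.1, 0.6, 0.3]
width: 0.016
finger_force: 58.8
```

>>> carry_out:
  series:
    - [[0, 0, 0], [0, 0, 0]]
    - [[0, 0, 0], [0, 0, 0]]
    - [[0, 0, 0], [0, 0, 0]]
    - [[0, 0, 0], [0, 0, 0]]
    - [[0, 0, -10], [0, 0, 0]]
    - [[0, 0, -20], [0, 0, 0]]
    - [[0, 0, -30], [0, 0, 0]]
    - [[0, 0, -30], [0, 0, 0]]
    - [[0, 0, -30], [0, 0, 0]]
    - [[0, 0, -30], [0, 0, 0]]
    - [[0, 0, 0], [0, 0, 0]]
    - [[0, 0, 0], [0, 0, 0]]
  jaw: 0.7

```text
t: 50.35
tool_pos: [0.5741, 0.1806, 0.2321]
eef_rot: [[-0.517, -0.282, 0.808], [-0.153, 0.959, 0.237], [-0.842, -0.001, -0.54]]
ft_force: [0.6, -0.1, -0.1]
width: 0.0596
finger_force: 0.0
```

Run:
```python
from h import *
to(None)
out=[]
for n in("side","top"):
    d=bot.get_image(n);u,v=proj(d,[[.62,.19,.1]])[0].astype(int)
    out.append(cv2.resize(d['color'][v-50:v+50,u-50:u+50],(400,400)))
cv2.imwrite('pics/b3.png',np.hstack(out)[:,:,::-1])
```

```text
t 50.4 tcp [0.5741 0.1806 0.2321] yaw -163.53 zax [ 0.808  0.237 -0.54 ] F [ 0.6 -0.1 -0.1] w 0.0596 ff 0.0 q [ 0.09 -0.17 -1.03 -0.28  0.17 -0.11]
```

View pics/b3.png

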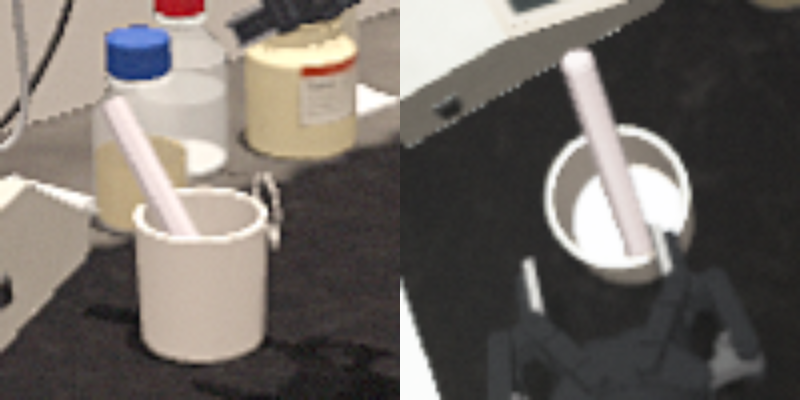

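The long bar stands in the cup, leaning on the outer rim. I return the tool to pointing down and go to the cradle spindle.

>>> carry_out:
  series:
    - [[0, 0, 0], [0, 8.2, 0]]
    - [[0, 0, 0], [0, 8.2, 0]]
    - [[0, 0, 0], [0, 8.2, 0]]
    - [[0, 0, 0], [0, 8.2, 0]]
    - [[0, 0, 0], [0, 8.2, 0]]
    - [[0, 0, 0], [0, 8.2, 0]]
    - [[0, 0, 0], [0, 8.1, 0]]
    - [[-10.5, 28.3, 0], [0, 0, 0]]
    - [[-10.5, 28.3, 0], [0, 0, 0]]
    - [[-10.5, 28.3, 0], [0, 0, 0]]
    - [[-10.5, 28.3, 0], [0, 0, 0]]
    - [[-10.5, 28.3, 0], [0, 0, 0]]
    - [[-10.5, 28.3, 0], [0, 0, 0]]
    - [[-10.5, 28.3, 0], [0, 0, 0]]
    - [[-10.5, 28.3, 0], [0, 0, 2.2]]
    - [[0, 0, 0], [0, 0, 0]]
    - [[0, 0, 0], [0, 0, 0]]
  jaw: 0.5

```text
t: 52.15
tool_pos: [0.5932, 0.4224, 0.2315]
eef_rot: [[-0.967, -0.247, 0.068], [-0.246, 0.969, 0.019], [-0.07, 0.002, -0.998]]
ft_force: [0.4, 0.2, 0.9]
width: 0.0428
finger_force: 0.0
```

Run:
```python
from h import *
to([.5904,.4218,.11],194.3)
yaw=np.radians(14.3);ex=np.array([np.cos(yaw),np.sin(yaw)]);ey=np.array([-ex[1],ex[0]]);o=np.array([.540,.409])
for n in("top","side"):
    P=cloud(bot.get_image(n));q=P[...,:2]-o;A=q@ex;B=q@ey;Z=P[...,2]
    for a0,a1 in((-.09,-.075),(-.05,0),(0,.018),(.035,.08)):
        m=(A>a0)&(A<a1)&(abs(B)<.014)&(Z>.050)&(Z<.062)
        if m.sum()>4: print(n,a0,m.sum(),"b %.1f..%.1f"%tuple(np.percentile(B[m],[3,97])*1e3),"a %.1f..%.1f"%(A[m].min()*1e3,A[m].max()*1e3),np.median(Z[m]))
```

```text
t 52.1 tcp [0.5932 0.4224 0.2315] yaw -165.73 zax [ 0.068  0.019 -0.998] F [0.4 0.2 0.9] w 0.0428 ff 0.0 q [ 0.52  0.57  0.44  1.37 -0.02  0.27]
 shift mm [ 11.4  -0.2 121. ] turn -0.03133508083851666
top -0.09 32 b -10.9..6.8 a -85.3..-75.2 0.053594919275737785
top -0.05 148 b -10.9..6.8 a -49.9..-0.1 0.05502759584782324
top 0 51 b -9.7..9.6 a 0.2..17.6 0.0550674186036646
top 0.035 122 b -10.7..6.4 a 35.6..79.8 0.05519057885349998
side -0.09 41 b -4.4..11.2 a -88.3..-75.3 0.05483067748377246
side -0.05 118 b -3.6..10.0 a -49.7..-0.1 0.05638069348284358
side 0 42 b -9.4..9.7 a 0.2..17.7 0.05655952232512146
side 0.035 89 b -5.5..9.1 a 36.3..79.5 0.05651718479865031
```

>>> carry_out:
  series:
    - [[2.5, 0, 0], [0, 4, 0]]
    - [[0, 0, 30], [0, 0, 0]]
    - [[0, 0, 30], [0, 0, 0]]
    - [[0, 0, 30], [0, 0, 0]]
    - [[0, 0, 30], [0, 0, 0]]
    - [[0, 0, 0], [0, 0, 0]]
    - [[0, 0, 0], [0, 0, 0]]
    - [[0, 0, 0], [0, 0, 0]]

```text
t: 53.05
tool_pos: [0.5926, 0.4218, 0.1173]
eef_rot: [[-0.97, -0.244, 0.006], [-0.244, 0.97, 0.006], [-0.008, 0.004, -1.0]]
ft_force: [0.3, 0.4, 0.3]
width: 0.0426
finger_force: 0.0
```

Run:
```python
from h import *
to([.5904,.4218,.042],194.3)
```

```text
t 53.0 tcp [0.5926 0.4218 0.1173] yaw -165.86 zax [ 0.006  0.006 -1.   ] F [0.3 0.4 0.3] w 0.0426 ff 0.0 q [0.51 0.65 0.31 1.22 0.   0.26]
 shift mm [ 2.7  0.2 75.2] turn -0.16174813805832855
```

>>> carry_out:
  series:
    - [[2, 0, 20], [0, 0, 0]]
    - [[0, 0, 20], [0, 0, 0]]
    - [[0, 0, 20], [0, 0, 0]]
    - [[0, 0, 14], [0, 0, 0]]
    - [[0, 0, 0], [0, 0, 0]]
    - [[0, 0, 0], [0, 0, 0]]
    - [[0, 0, 0], [0, 0, 0]]

```text
t: 53.75
tool_pos: [0.5907, 0.4221, 0.0427]
eef_rot: [[-0.97, -0.245, 0.006], [-0.245, 0.97, 0.006], [-0.007, 0.004, -1.0]]
ft_force: [0.5, 0.1, 0.4]
width: 0.0428
finger_force: 0.0
```

>>> carry_out:
  series:
    - [[0, 0, 0], [0, 0, 0]]
    - [[0, 0, 0], [0, 0, 0]]
    - [[0, 0, 0], [0, 0, 0]]
    - [[0, 0, 0], [0, 0, 0]]
    - [[0, 0, 0], [0, 0, 0]]
    - [[0, 0, 0], [0, 0, 0]]
  jaw: 0

```text
t: 54.35
tool_pos: [0.5906, 0.4212, 0.042]
eef_rot: [[-0.97, -0.244, 0.005], [-0.244, 0.97, 0.004], [-0.006, 0.003, -1.0]]
ft_force: [0.5, -3.3, 6.2]
width: 0.0162
finger_force: 59.5
```

Run:
```python
from h import *
to(None)
```

```text
t 54.4 tcp [0.5906 0.4212 0.042 ] yaw -165.85 zax [ 0.005  0.004 -1.   ] F [ 0.5 -3.3  6.2] w 0.0162 ff 59.5 q [0.51 0.7  0.19 1.06 0.   0.26]
```

>>> carry_out:
  series:
    - [[0, 0, -5], [0, 0, 0]]
    - [[0, 0, -10], [0, 0, 0]]
    - [[0, 0, -20], [0, 0, 0]]
    - [[0, 0, -30], [0, 0, 0]]
    - [[0, 0, -30], [0, 0, 0]]
    - [[0, 0, -30], [0, 0, 0]]
    - [[0, 0, 0], [0, 0, 0]]
    - [[0, 0, 0], [0, 0, 0]]

```text
t: 55.15
tool_pos: [0.5893, 0.422, 0.167]
eef_rot: [[-0.969, -0.246, 0.005], [-0.246, 0.969, 0.006], [-0.006, 0.005, -1.0]]
ft_force: [-0.2, 0.0, -1.7]
width: 0.0161
finger_force: 58.8
```

Run:
```python
from h import *
to(None)
c=np.array([.6272,.185])
for n in("top","side"):
    d=bot.get_image(n);P=cloud(d);Z=P[...,2];R=np.hypot(P[...,0]-c[0],P[...,1]-c[1])
    for z in np.arange(.01,.17,.015):
        m=(Z>z)&(Z<=z+.015)&((R<.030)|((z>.09)&(R<.08)&(P[...,0]<.72)))
        if m.sum()>3: print(n,"%.3f"%z,m.sum(),((P[m][:,:2].mean(0)-c)*1e3).round(1),((P[m][:,:2].min(0)-c)*1e3).round(),((P[m][:,:2].max(0)-c)*1e3).round())
    if n=="side":
        u,v=proj(d,[[.6,.42,.15]])[0].astype(int);cv2.imwrite('pics/h2.png',cv2.resize(d['color'][max(v-70,0):v+60,max(u-80,0):u+120],(800,520))[:,:,::-1])
```

```text
t 55.1 tcp [0.5893 0.422  0.167 ] yaw -165.79 zax [ 0.005  0.006 -1.   ] F [-0.2  0.  -1.7] w 0.0161 ff 58.8 q [0.51 0.63 0.39 1.32 0.   0.26]
top 0.010 21 [-17.8  -7.5] [-23. -17.] [ 7. 17.]
top 0.025 40 [-11.9  -7.9] [-21. -15.] [-0.  5.]
top 0.040 35 [-3.5 -3.9] [-11. -12.] [9. 8.]
top 0.055 39 [ 4.2 -2. ] [ -4. -10.] [15.  9.]
top 0.070 41 [13.6  0.9] [ 5. -7.] [25. 12.]
top 0.085 41 [21.8  3.8] [15. -4.] [29. 13.]
top 0.100 49 [33.   6.3] [24. -2.] [49. 19.]
top 0.115 46 [42.2  9.1] [34.  1.] [55. 20.]
top 0.130 50 [52.  11.4] [44.  4.] [75. 22.]
top 0.145 63 [62.6 15.4] [51.  7.] [75. 26.]
side 0.070 42 [14.8  8.1] [ 4. -6.] [25. 18.]
side 0.085 34 [21.1  9.3] [10.  2.] [28. 16.]
side 0.100 48 [32.8 13.8] [19.  1.] [48. 22.]
side 0.115 50 [42.5 16.2] [32.  5.] [56. 25.]
side 0.130 52 [52.2 18.8] [40.  8.] [67. 27.]
side 0.145 36 [59.7 20. ] [51.  9.] [70. 30.]
```

Bar 1 occupies the middle of the cup, leaning outward with its axis from (-20,-6) to (21,5) mm relative to the cup centre. The second bar will go on its -y side, with the lean direction turned to about -20° azimuth so the two diverge.

>>> carry_out:
  series:
    - [[5, 0, -30], [0, 0, 0]]
    - [[5, 0, -30], [0, 0, 0]]
    - [[5, 0, -30], [0, 0, 0]]
    - [[5, 0, -33], [0, 0, 0]]
    - [[4.8, -34.5, 0], [0, 0, 0]]
    - [[4.8, -34.5, 0], [0, 0, 0]]
    - [[4.8, -34.5, 0], [0, 0, 0]]
    - [[4.8, -34.5, 0], [0, 0, 0]]
    - [[4.8, -34.5, 0], [0, 0, 0]]
    - [[4.8, -34.5, 0], [0, 0, 0]]
    - [[4.8, -34.5, 0], [0, 0, 0]]
    - [[4.8, -34.5, 0], [0, 0, 0]]
    - [[0, 0, 0], [0, 0, 6.9]]
    - [[0, 0, 0], [0, 0, 6.9]]
    - [[0, 0, 0], [0, 0, 6.9]]
    - [[0, 0, 0], [0, 0, 6.9]]
    - [[0, 0, 0], [0, 0, 6.7]]
    - [[0, 0, 0], [0, 0, 0]]
    - [[0, 0, 0], [0, 0, 0]]

```text
t: 57.15
tool_pos: [0.5993, 0.1386, 0.2863]
eef_rot: [[-0.94, 0.341, 0.001], [0.341, 0.94, 0.005], [0.001, 0.005, -1.0]]
ft_force: [-0.5, 0.3, -1.3]
width: 0.0158
finger_force: 58.9
```

>>> carry_out:
  series:
    - [[0, 0, 0], [0, -6, 0]]
    - [[0, 0, 0], [0, -6, 0]]
    - [[0, 0, 0], [0, -6, 0]]
    - [[0, 0, 0], [0, -6, 0]]
    - [[0, 0, 0], [0, -6, 0]]
    - [[0, 0, 0], [0, -6, 0]]
    - [[0, 0, 0], [0, -6, 0]]
    - [[0, 0, 0], [0, -6, 0]]
    - [[0, 0, 0], [0, -6, 0]]
    - [[0, 0, 0], [0, -6, 0]]
    - [[0, 0, 0], [0, 0, 0]]
    - [[0, 0, 0], [0, 0, 0]]

```text
t: 58.35
tool_pos: [0.5988, 0.1387, 0.2858]
eef_rot: [[-0.472, 0.343, 0.812], [0.174, 0.94, -0.295], [-0.864, 0.002, -0.503]]
ft_force: [0.8, 0.8, -0.9]
width: 0.016
finger_force: 58.9
```

Run:
```python
from h import *
to([.686,.142,.25]);bar()
d=bot.get_image("side");P=cloud(d);Z=P[...,2]
u,v=proj(d,[[.6,.15,.2]])[0].astype(int);cv2.imwrite('pics/h2.png',cv2.resize(d['color'][max(v-70,0):v+80,max(u-100,0):u+100],(800,600))[:,:,::-1])
```

```text
t 58.4 tcp [0.5988 0.1387 0.2858] yaw 159.76 zax [ 0.812 -0.295 -0.503] F [ 0.8  0.8 -0.9] w 0.0160 ff 58.9 q [ 0.38 -0.08 -0.8  -0.05 -0.61  0.42]
 shift mm [-9.6 32.9 87.9] turn None
lower end [0.5293 0.1643 0.1704] upper end [0.6095 0.1348 0.3174] lower-cup [-97.9 -20.7]
shift for lower end to cup centre at same height, tool mm [-42.6  53.   73.5] 1mm up in tool [-0.864  0.002 -0.503]
```

View pics/h2.png

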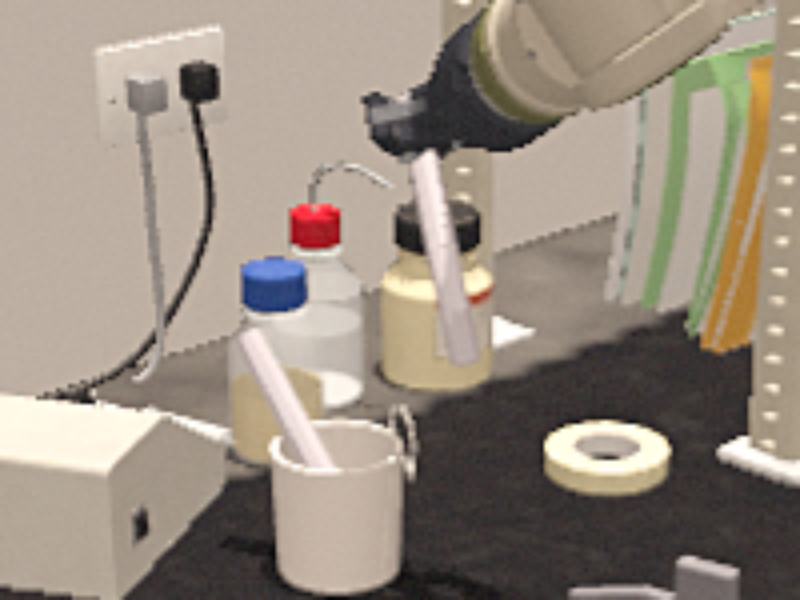

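The second bar is held at a good tilt and the first stands in the cup. I move over the cup.

>>> carry_out:
  series:
    - [[-10.1, 8.2, 17.5], [0, 0, 0]]
    - [[-10.1, 8.2, 17.5], [0, 0, 0]]
    - [[-10.1, 8.3, 17.4], [0, 0, 0]]
    - [[-10.1, 8.3, 17.4], [0, 0, 0]]
    - [[0, 0, 0], [0, 0, 0]]
    - [[0, 0, 0], [0, 0, 0]]

```text
t: 59.0
tool_pos: [0.6884, 0.1415, 0.2895]
eef_rot: [[-0.466, 0.345, 0.815], [0.177, 0.939, -0.296], [-0.867, 0.006, -0.498]]
ft_force: [0.2, 0.2, -0.4]
width: 0.0158
finger_force: 58.9
```

Run:
```python
from h import *
to([.686,.142,.166]);bar()
for n in("side",):
    P=cloud(bot.get_image(n));Z=P[...,2]
    for z in np.arange(.14,.26,.02):
        m=(Z>z)&(Z<=z+.02)&(np.hypot(P[...,0]-.63,P[...,1]-.165)<.05)
        if m.sum()>3: print("%.2f"%z,m.sum(),P[m].mean(0).round(4),P[m][:,2].min())
```

```text
t 59.0 tcp [0.6884 0.1415 0.2895] yaw 159.23 zax [ 0.815 -0.296 -0.498] F [ 0.2  0.2 -0.4] w 0.0158 ff 58.9 q [ 0.32  0.07 -0.65 -0.09 -0.57  0.38]
 shift mm [108.3  -1.1  59.5] turn None
lower end [0.6196 0.1675 0.1737] upper end [0.6989 0.1374 0.3211] lower-cup [ -7.6 -17.5]
shift for lower end to cup centre at same height, tool mm [-0.4 19.1  1. ] 1mm up in tool [-0.867  0.006 -0.498]
0.16 16 [0.6193 0.1716 0.1774] 0.17143925606928723
0.18 65 [0.6218 0.1706 0.1901] 0.1800065439561247
0.20 72 [0.6328 0.1659 0.2098] 0.2002547934801222
0.22 67 [0.6436 0.1622 0.2299] 0.22023728936078169
0.24 72 [0.6552 0.1581 0.25  ] 0.24020495027441574
```

>>> carry_out:
  series:
    - [[17.3, 0, 10], [0, 0, 0]]
    - [[17.3, 0, 10], [0, 0, 0]]
    - [[17.3, 0, 10], [0, 0, 0]]
    - [[17.3, 0, 10], [0, 0, 0]]
    - [[8.7, 0, 5], [0, 0, 0]]
    - [[8.7, 0, 5], [0, 0, 0]]
    - [[8.7, 0, 5], [0, 0, 0]]
    - [[8.7, 0, 5], [0, 0, 0]]
    - [[0, 0, 0], [0, 0, 0]]
    - [[0, 0, 0], [0, 0, 0]]

```text
t: 60.05
tool_pos: [0.6872, 0.1423, 0.1678]
eef_rot: [[-0.467, 0.344, 0.815], [0.176, 0.939, -0.296], [-0.867, 0.005, -0.499]]
ft_force: [-0.9, -1.0, -0.3]
width: 0.0157
finger_force: 58.9
```

Run:
```python
from h import *
to([.686,.142,.166]);bar()
```

```text
t 60.0 tcp [0.6872 0.1423 0.1678] yaw 159.36 zax [ 0.815 -0.296 -0.499] F [-0.9 -1.  -0.3] w 0.0157 ff 58.9 q [ 0.32  0.26 -0.81 -0.44 -0.57  0.38]
 shift mm [ 2.  -0.8 -0. ] turn None
lower end [0.6184 0.1682 0.052 ] upper end [0.6978 0.1383 0.1994] lower-cup [ -8.8 -16.8]
shift for lower end to cup centre at same height, tool mm [-1.2 18.8  2.2] 1mm up in tool [-0.867  0.005 -0.499]
```

>>> carry_out:
  series:
    - [[6, 0, 0], [0, 0, 0]]
    - [[0, 0, 0], [0, 0, 0]]
    - [[0, 0, 0], [0, 0, 0]]

```text
t: 60.35
tool_pos: [0.6843, 0.1435, 0.1628]
eef_rot: [[-0.467, 0.344, 0.815], [0.176, 0.939, -0.296], [-0.867, 0.005, -0.499]]
ft_force: [0.2, 1.1, -0.8]
width: 0.0163
finger_force: 58.9
```

>>> carry_out:
  series:
    - [[0, 0, 0], [0, 0, 0]]
    - [[0, 0, 0], [0, 0, 0]]
    - [[0, 0, 0], [0, 0, 0]]
    - [[0, 0, 0], [0, 0, 0]]
    - [[0, 0, 0], [0, 0, 0]]
    - [[0, 0, -10], [0, 0, 0]]
    - [[0, 0, -20], [0, 0, 0]]
    - [[0, 0, -30], [0, 0, 0]]
    - [[0, 0, -30], [0, 0, 0]]
    - [[0, 0, -30], [0, 0, 0]]
    - [[0, 0, -30], [0, 0, 0]]
    - [[0, 0, -30], [0, 0, 0]]
    - [[0, 0, 0], [0, 0, 0]]
    - [[0, 0, 0], [0, 0, 0]]
  jaw: 0.6

```text
t: 61.75
tool_pos: [0.5374, 0.1974, 0.2535]
eef_rot: [[-0.465, 0.342, 0.816], [0.176, 0.94, -0.294], [-0.867, 0.007, -0.498]]
ft_force: [0.6, -0.4, 0.1]
width: 0.0509
finger_force: 0.0
```

Run:
```python
from h import *
to(None)
out=[]
for n,p,w in(("side",[.62,.19,.1],50),("top",[.47,.0,0],0)):
    d=bot.get_image(n);u,v=proj(d,[p])[0].astype(int)
    if w: out.append(cv2.resize(d['color'][v-60:v+60,u-60:u+60],(380,380)))
    else: out.append(cv2.resize(d['color'][160:340,220:520],(420,380)))
    P=cloud(d);Z=P[...,2]
    if n=="top":
        m=(np.hypot(P[...,0]-.42,P[...,1]+.329)<.08)&(Z>.010)&(Z<.07);print('pan',m.sum(),P[m].min(0),P[m].max(0))
        m=(np.hypot(P[...,0]-.43,P[...,1]-.085)<.09)&(Z>.007)&(Z<.07);print('wedge',m.sum(),P[m].min(0),P[m].max(0))
    m=(np.hypot(P[...,0]-.65,P[...,1]-.18)<.11)&(Z>.105)&(Z<.19);q=P[m];print(n,"above rim",m.sum(),q.min(0),q.max(0))
cv2.imwrite('pics/e1.png',np.hstack(out)[:,:,::-1])
```

```text
t 61.8 tcp [0.5374 0.1974 0.2535] yaw 159.27 zax [ 0.816 -0.294 -0.498] F [ 0.6 -0.4  0.1] w 0.0509 ff 0.0 q [ 0.58 -0.06 -0.84 -0.03 -0.76  0.59]
side above rim 388 [0.64454639 0.14617057 0.1050665 ] [0.70879362 0.21251965 0.16978258]
pan 418 [ 0.36921506 -0.39837212  0.01005023] [ 0.46948497 -0.28862192  0.05732582]
wedge 226 [0.37762478 0.05478163 0.00708911] [0.48469375 0.10252367 0.05235012]
top above rim 434 [0.64929833 0.14379204 0.10529269] [0.72022205 0.25506985 0.16726081]
```

View pics/e1.png

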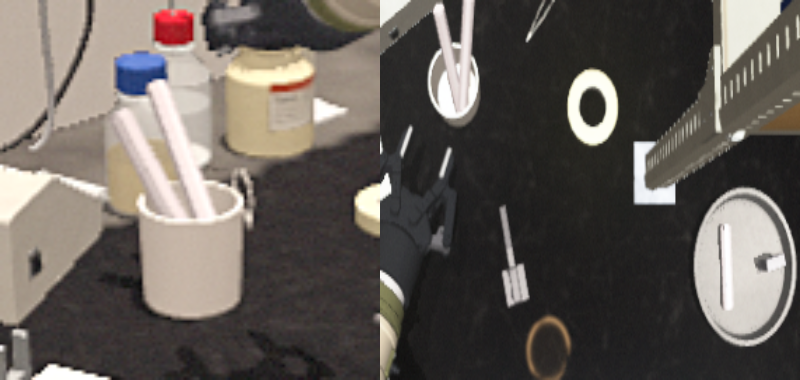

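Both long bars lean in the cup, the short bar and clip are in the pan, and the wedge lies on the bench. I'm handing in.

```bash
python3 -c "
from cell import bot
print(bot.job_done())"
```

```text
the job is handed in; nothing more can be done
None
```

The job is handed in at about 62 s, and no verdict came back. The last camera check showed both long spindles in the cup, the short one and the clip in the pan, and the wedge on the bench. The wedge lifted the clip before the fingers touched it, though I could only infer the spread from height and force. Only two loose bars were visible, with the back-right corner under the shelf hidden from the top camera.

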